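# Fetch the carton from behind the dropper bottles

## Robot

A 6-joint arm with a two-finger parallel gripper is mounted at the origin on a cart in front of the work surface, level with it; the furniture and walls round the work are solid. World frame = base frame: x ahead of the robot, y to its left, z up, the work surface at z = 0. Lengths are in m, angles in degrees, forces in N, time in s.
With the tool pointing down it reaches from about 0.4 to 0.825 m from the base axis. Payload 7 kg.
Tool frame: the origin (TCP) lies between the finger pads; the fingertips stand 17 mm ahead of it and the grasp point (between the pads) lies 2 mm behind it; x points along the fingers, y is the direction in which the jaws open and shut, and the axes are right-handed (so a half turn about x gives the same grasp; the last joint's range is limited). The gripper opens to 88 mm and grips with 3 to 60 N. Pads are 19 mm wide; open, the fingers measure 130 mm over their backs; the gripper's body (78 mm by 193 mm) begins 47 mm behind the grasp point.
Start: joints at [91.163, 20.546, 0.682, 0, -70.136, -16.507], TCP at [0.179, 0.651, 0.205] pointing down, gripper open.
Joint ranges: [-176.03, 176.03], [-82.01, 121.73], [-58.28, 71.71], [-173.87, 95.51], [-174.79, -0.11], [-173.66, 173.66]. Speed limits (degrees/s): [136.94, 136.94, 172.46, 180, 180, 180].

## Interface

Orientations are given as [roll, pitch, yaw] about the fixed x, y, z axes, in that order (R = Rz(yaw) Ry(pitch) Rx(roll)).
In Python, from plant import r gives the robot as it stands.
- The arm moves only by the shell command python3 -m jog 'ROWS' [FORCE]. ROWS is a JSON object of lists of equal length, an entry for each row: "fingers": the opening, from 0 (shut) to 1 (fully open); "dp": the shift along the tool's x, y, z in mm, a list of three; "twist": the turn about the tool's x in degrees. In form: {"fingers": [fingers, ...], "dp": [[dx, dy, dz], ...], "twist": [twist, ...]}. A call has exactly 5 rows; each row is the pose to reach, as a shift and turn from the pose measured when the call began, along the tool's axes at that moment; what a row does not reach only later rows make up. A row lasts 1/10 s, in which the tool goes at most 50 mm and 8.59 degrees, less where a joint would pass 70% of its speed; a pose out of reach is approached as far as the arm can. A call with a gripper value outside its range is refused whole. The fingers move at their own pace and stop on an object; FORCE is the grip in N (left out, the last holds). Time passes only in rows, so rows that repeat a pose let the fingers close, or fill a call up. It gives the time, the measured TCP pose, the force and the opening at its end, in the units of the state.
- r.get_state(): the state, without advancing time (a new reading comes with each control period).
- r.capture(name): name is "scene" or "top" or "wrist"; returns a dict with "frame" (400x640x3 uint8, red, green, blue), "intrinsics" (3x3 intrinsics, pixels), "pose" (4x4, takes a point from camera to world coordinates). Camera axes: x right, y down, z forward; pixel columns grow to the right and rows downward; lengths in m; the calibration is good to about 2 mm. A picture is of the moment at which its call begins. There is no depth.
- r.close_job(): hands the job in, once; it reports no verdict.
The state is a dict: "time_s": time; "joints": joint angles; "qd": joint speeds; "joint_torque": joint torques, N m; "tcp_pos": TCP position; "eef_rot": TCP orientation; "contact_force": force on the tool from outside, world axes, zero at the start; "moment": the same for the moment, N m; "gripper_width": finger opening in m.
Only numpy, scipy, OpenCV 4.12 (cv2) and the standard library are available. Lean on these libraries where they do the work, as an engineer would, in place of code of your own. Each camera call takes 0.05 s, during which the arm holds its last target. There are 200 camera calls.

## Task

The small carton of cover glasses lies at the rear of the grey reagent stand, close behind three dropper bottles. First move all three bottles out of the way and stand them upright in the green side tray, then take the carton to the middle of the steel tray and lay it flat there (same side up as it lies now), and then put the bottles back on the stand, each upright in the middle of the disc of its own cap colour. Never let a bottle fall over, and leave the lab timer where it is.

Things in the scene. Friction and masses are not known exactly. Their poses are not given: they have to be found in the camera images.
- red_bottle: dropper bottle, white with a red cap, loose, stands upright: body 26 mm across up to 61 mm, cap about 20 to 22 mm across above, 82 mm tall in all, about 35 g; at the start it stands on the red disc; origin at the centre of its underside, z up along the bottle
- blue_bottle: dropper bottle, white with a blue cap, loose, stands upright: body 26 mm across up to 61 mm, cap about 20 to 22 mm across above, 82 mm tall in all, about 35 g; at the start it stands on the blue disc; origin at the centre of its underside, z up along the bottle
- yellow_bottle: dropper bottle, white with a yellow cap, loose, stands upright: body 29 mm across up to 67 mm, cap about 20 to 22 mm across above, 88 mm tall in all, about 35 g; at the start it stands on the yellow disc; origin at the centre of its underside, z up along the bottle
- carton: small printed white and dark red carton of cover glasses, loose, 28 (its x) x 46 (its y) x 17 mm high, 30 g, lying flat on the stand's plate (8 mm above the worktop) about 42 mm behind the row of bottles, long side roughly along it; low lips at the stand's rear edge (95 mm behind the row) and its ends rise to 17 mm above the worktop; origin at the centre of its underside, z up
- red_seat: flat round red disc, 40 mm across, 4 mm thick, fixed on the grey stand: the seat of the bottle with the red cap; origin at the centre of its underside, 8 mm above the worktop (its top is at 12 mm); the three discs form a row along their common y axis, 46 mm apart, in an order that varies; x points to the rear of the stand, towards the carton
- blue_seat: flat round blue disc, 40 mm across, 4 mm thick, fixed on the grey stand: the seat of the bottle with the blue cap; origin at the centre of its underside, 8 mm above the worktop (its top is at 12 mm); the three discs form a row along their common y axis, 46 mm apart, in an order that varies; x points to the rear of the stand, towards the carton
- yellow_seat: flat round yellow disc, 40 mm across, 4 mm thick, fixed on the grey stand: the seat of the bottle with the yellow cap; origin at the centre of its underside, 8 mm above the worktop (its top is at 12 mm); the three discs form a row along their common y axis, 46 mm apart, in an order that varies; x points to the rear of the stand, towards the carton
- side_tray: open green plastic tray, fixed to the worktop, 84 (x) x 164 (y) mm outside, walls 4 mm thick and 14 mm high, floor 4 mm thick, room for the three bottles in a row along y; origin at the centre of its underside
- steel_tray: shallow open steel tray, fixed to the worktop, 90 (x) x 110 (y) mm outside, walls 3 mm thick and 10 mm high, floor 3 mm thick, small flat tabs at its two short ends; origin at the centre of its underside
- lab_clock: white lab timer with display and buttons, loose, 68 x 62 x 19 mm, lying behind the stand, to be left alone; origin at the centre of its underside
Not all that is in view belongs to the job. What is shaped like the yellow_bottle but pink or turquoise is not meant.

How it is judged (in metres and radians):
On the way, in this order (a step that is already met when the one before it is completed fails the run):
1. all three bottles stand upright and released in the green side tray (x of red_bottle in the frame of side_tray between -0.03 and 0.03 m and y of red_bottle in the frame of side_tray between -0.07 and 0.07 m and z of each of red_bottle, blue_bottle, yellow_bottle in the frame of side_tray below 0.01 m and angle between each of red_bottle, blue_bottle, yellow_bottle's own z axis and vertical below 0.1 rad and linear speed of each of red_bottle, blue_bottle, yellow_bottle below 0.02 m/s and angular speed of each of red_bottle, blue_bottle, yellow_bottle below 0.2 rad/s and contact force between the fingers and red_bottle below 0.05 N and x of blue_bottle in the frame of side_tray between -0.03 and 0.03 m and y of blue_bottle in the frame of side_tray between -0.07 and 0.07 m and contact force between the fingers and blue_bottle below 0.05 N and x of yellow_bottle in the frame of side_tray between -0.03 and 0.03 m and y of yellow_bottle in the frame of side_tray between -0.07 and 0.07 m and contact force between the fingers and yellow_bottle below 0.05 N), for 0.2 s.
2. the carton lies flat and released in the steel tray while the bottles still stand in the side tray (all of step 1 and horizontal distance between carton and steel_tray below 0.03 m and z of carton in the frame of steel_tray below 0.009 m and angle between carton's own z axis and vertical below 0.1 rad and linear speed of carton below 0.02 m/s and angular speed of carton below 0.2 rad/s and contact force between the fingers and carton below 0.05 N), for 0.2 s.
At the end, for the whole second after the job is handed in: Each bottle stands upright (within 0.1 rad) on the disc of its cap colour, its centre within 12 mm of the disc's; the carton lies flat (within 0.1 rad) on the floor of the steel tray, its centre within 30 mm of the tray's; all are released and at rest (horizontal distance between carton and steel_tray below 0.03 m and z of carton in the frame of steel_tray below 0.009 m and angle between each of carton, red_bottle, blue_bottle, yellow_bottle's own z axis and vertical below 0.1 rad and linear speed of each of carton, red_bottle, blue_bottle, yellow_bottle below 0.02 m/s and angular speed of each of carton, red_bottle, blue_bottle, yellow_bottle below 0.2 rad/s and contact force between the fingers and carton below 0.05 N and horizontal distance between red_bottle and red_seat below 0.012 m and z of red_bottle in the frame of red_seat between 0.001 and 0.009 m and contact force between the fingers and red_bottle below 0.05 N and horizontal distance between blue_bottle and blue_seat below 0.012 m and z of blue_bottle in the frame of blue_seat between 0.001 and 0.009 m and contact force between the fingers and blue_bottle below 0.05 N and horizontal distance between yellow_bottle and yellow_seat below 0.012 m and z of yellow_bottle in the frame of yellow_seat between 0.001 and 0.009 m and contact force between the fingers and yellow_bottle below 0.05 N); the robot touches nothing.
It fails at once if a bottle falls over (angle between any of red_bottle, blue_bottle, yellow_bottle's own z axis and vertical above 1 rad).
It fails at once if the lab timer is moved by more than 20 mm (distance of lab_clock from where it was at the start of the episode above 0.02 m).
It also fails if it takes over 120 s, if anything falls off the work surface, if the arm or the gripper's body presses on something with over 40 N, if the wrist force passes 120 N, or if a joint passes its speed limit or range.

## Working session

There is one attempt and no reset: what is moved stays moved. The work goes in short steps, Python scripts to look and compute and a shell command to move; the robot and the scene stay as the last step left them, time stands still between calls to the robot, and variables do not carry over. Pictures are saved under pics/ and viewed, on a budget of 14 in all, crops included, one or two more only if the job needs it, and the job is handed in when it is done.

```bash
mkdir -p pics; ls; python3 - <<'E'
from plant import r
import cv2
print(r.get_state())
for n in("scene","top","wrist"):
    c=r.capture(n); cv2.imwrite(f"pics/{n}0.png",c["frame"][:,:,::-1]); print(n,c["intrinsics"].round(1).tolist(),c["pose"].round(4).tolist())
E
```

```text
pics
{'time_s': 0.0, 'joints': array([ 9.11629319e+01,  2.05917458e+01,  6.34611814e-01, -2.12406804e-02,
       -7.01347417e+01, -1.65072922e+01]), 'qd': array([ 0.0303894 ,  0.04868423,  0.02915067, -0.03330549,  0.00302534,
       -0.05080703]), 'joint_torque': array([ 1.12222126e-03, -5.82722318e+01,  2.93054867e+01,  6.99725077e+00,
        6.98208998e-03, -1.50906371e-04]), 'tcp_pos': array([0.17849635, 0.65043822, 0.20392204]), 'eef_rot': array([  94.24733533,   89.90597888, -101.10425874]), 'contact_force': array([-0.66950552,  0.19685571, -0.73453854]), 'moment': array([-0.02991095,  0.00274275, -0.03382783]), 'gripper_width': 0.08752627900940181}
scene [[459.7, 0.0, 316.0], [0.0, 459.7, 198.0], [0.0, 0.0, 1.0]] [[0.7929, -0.3298, 0.5124, -0.0545], [-0.6093, -0.4422, 0.6582, -0.5771], [0.0096, -0.8341, -0.5516, 0.7239], [0.0, 0.0, 0.0, 1.0]]
top [[426.3, 0.0, 322.9], [0.0, 426.3, 202.8], [0.0, 0.0, 1.0]] [[0.0239, -0.9894, 0.1431, 0.3853], [-0.9997, -0.025, -0.0063, 0.2065], [0.0099, -0.1429, -0.9897, 1.1375], [0.0, 0.0, 0.0, 1.0]]
wrist [[320.8, 0.0, 324.2], [0.0, 320.8, 200.5], [0.0, 0.0, 1.0]] [[-0.2655, -0.928, -0.2612, 0.2486], [-0.9641, 0.2562, 0.0698, 0.6314], [0.0022, 0.2704, -0.9628, 0.3835], [0.0, 0.0, 0.0, 1.0]]
```

View pics/top0.png

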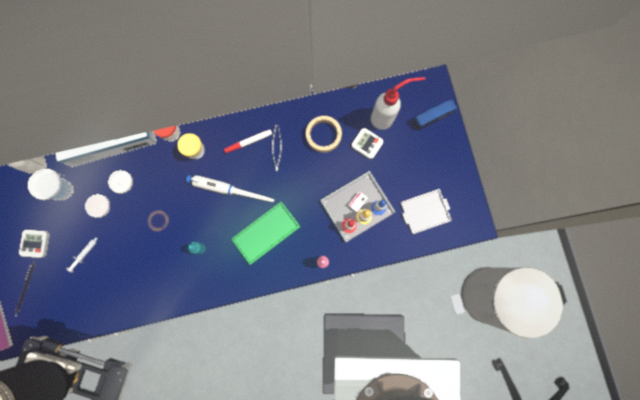

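View pics/scene0.png

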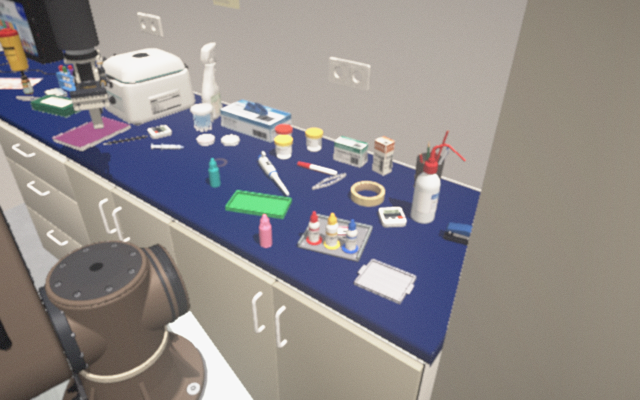

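Top view: the stand is around (358,207) with the red cap at (349,226), yellow at (365,215), blue at (380,208) and the carton at (357,201). The timer is at (367,143), the steel tray at (427,212) and the green tray at (265,233). The decoys are pink at (322,262) and turquoise at (196,248).

```bash
cat > h.py <<'E'
from plant import r
import cv2, numpy as np
from scipy.spatial.transform import Rotation as Ro
def cap(n,name=None):
    c=r.capture(n)
    if name: cv2.imwrite(f"pics/{name}.png",c["frame"][:,:,::-1])
    return c
def ray(c,uv):
    d=np.linalg.inv(c["intrinsics"])@np.array([uv[0],uv[1],1.]); P=c["pose"]
    return P[:3,3],P[:3,:3]@d
def onz(c,uv,z):
    o,d=ray(c,uv); return o+d*(z-o[2])/d[2]
def proj(c,p):
    P=c["pose"]; q=c["intrinsics"]@(P[:3,:3].T@(np.array(p)-P[:3,3])); return q[:2]/q[2]
HS={"red":[(0,8),(172,180)],"yellow":[(19,32)],"blue":[(105,120)],"green":[(52,75)]}
def mask(c,col,smin=120,vmin=60):
    h=cv2.cvtColor(c["frame"],cv2.COLOR_RGB2HSV); m=0
    for a,b in HS[col]: m=m|cv2.inRange(h,(a,smin,vmin),(b,255,255))
    return m
def blobs(m,amin=15):
    n,l,s,ce=cv2.connectedComponentsWithStats(m)
    return [(ce[i].round(1).tolist(),int(s[i,4]),s[i,:4].tolist()) for i in range(1,n) if s[i,4]>=amin]
def tool(dp_world):  # world vector (m) -> tool axes mm
    R=Ro.from_euler('xyz',r.get_state()["eef_rot"],degrees=True).as_matrix()
    return (R.T@np.array(dp_world)*1000).round(1)
def st():
    s=r.get_state(); R=Ro.from_euler('xyz',s["eef_rot"],degrees=True).as_matrix()
    print("t",s["time_s"],"tcp",s["tcp_pos"].round(4),"x",R[:,0].round(3),"y",R[:,1].round(3),"F",s["contact_force"].round(2),"w",round(s["gripper_width"],4),"j",s["joints"].round(1))
    return s,R
E
python3 - <<'E'
from h import *
c=cap("top")
st()
for n,uv,z in [("red",(349,226),.09),("yel",(365,215),.095),("blue",(380,208),.09),("carton",(357,201),.025),("stand",(358,207),.008),("steel",(427,212),.003),("green",(265,233),.01),("clock",(367,143),.019),("pink",(322,262),.08),("wash",(388,105),.15)]:
    print(n,onz(c,uv,z).round(3))
m=mask(c,"green"); k=max(cv2.findContours(m,0,1)[0],key=cv2.contourArea); rc=cv2.minAreaRect(k); print(rc)
b=cv2.boxPoints(rc); print([onz(c,p,.012).round(3)[:2].tolist() for p in b], onz(c,rc[0],.012))
for k in("red","yellow","blue"): print(k,blobs(mask(c,k)[180:240,320:400]))
E
```

```text
t 0.2 tcp [0.1786 0.6506 0.2043] x [-0.    -0.001 -1.   ] y [-0.265 -0.964  0.001] F [-0.18  0.03  0.89] w 0.0878 j [ 91.2  20.6   0.7  -0.  -70.1 -16.5]
red [0.481 0.134 0.09 ]
yel [0.508 0.096 0.095]
blue [0.527 0.058 0.09 ]
carton [0.553 0.11  0.025]
stand [0.54  0.105 0.008]
steel [ 0.531 -0.081  0.003]
green [0.464 0.35  0.01 ]
clock [0.714 0.084 0.019]
pink [0.391 0.199 0.08 ]
wash [0.772 0.048 0.15 ]
((265.1800231933594, 232.74002075195312), (31.80000114440918, 63.400001525878906), 53.13010025024414)
[[0.446, 0.441], [0.55, 0.311], [0.483, 0.258], [0.381, 0.387]] [0.46436943 0.3496943  0.012     ]
red [([26.5, 47.6], 44, [22, 39, 13, 14]), ([31.1, 42.9], 26, [29, 40, 5, 7])]
yellow [([46.4, 33.2], 37, [43, 30, 7, 7])]
blue [([66.2, 35.4], 1018, [33, 0, 47, 60]), ([62.6, 22.9], 17, [61, 21, 4, 5]), ([57.0, 31.2], 30, [52, 26, 12, 8]), ([6.4, 48.2], 343, [0, 28, 21, 32])]
```

```bash
for i in 1 2 3; do python3 -m jog '{"fingers":[1,1,1,1,1],"dp":[[-4,28,-30],[-7,56,-60],[-10,84,-90],[-14,112,-120],[-17,139,-149]],"twist":[0,0,0,0,0]}' 20; done
python3 -m jog '{"fingers":[1,1,1,1,1],"dp":[[0,0,0],[0,0,0],[0,0,0],[0,0,0],[0,0,0]],"twist":[8,16,24,32,40]}'
python3 -m jog '{"fingers":[1,1,1,1,1],"dp":[[0,0,0],[0,0,0],[0,0,0],[0,0,0],[0,0,0]],"twist":[2,4,4,4,4]}'
python3 - <<'E'
from h import *
st(); cap("wrist","w1")
E
```

```text
time_s: 0.7
tcp_pos: [0.286, 0.4756, 0.2216]
eef_rot: [99.2, 89.9, -96.1]
contact_force: [-0.4, -0.1, 0.9]
gripper_width: 0.0876
time_s: 1.2
tcp_pos: [0.3935, 0.3005, 0.2391]
eef_rot: [119.6, 90.0, -75.8]
contact_force: [0.9, -0.4, 0.5]
gripper_width: 0.0876
time_s: 1.7
tcp_pos: [0.5011, 0.1254, 0.2566]
eef_rot: [172.6, 90.0, -22.7]
contact_force: [-0.3, 0.8, 0.9]
gripper_width: 0.0878
time_s: 2.2
tcp_pos: [0.501, 0.1253, 0.2565]
eef_rot: [-147.5, 90.0, -23.2]
contact_force: [-0.5, 0.9, 0.7]
gripper_width: 0.0879
time_s: 2.7
tcp_pos: [0.501, 0.1252, 0.2565]
eef_rot: [-158.5, 90.0, -38.1]
contact_force: [0.2, -0.2, 0.3]
gripper_width: 0.0877
t 2.7 tcp [0.501  0.1252 0.2565] x [ 0. -0. -1.] y [-0.863 -0.506 -0.   ] F [ 0.17 -0.17  0.29] w 0.0877 j [ 35.9   3.7 -14.3   0.  -72.   -5.5]
```

View pics/w1.png

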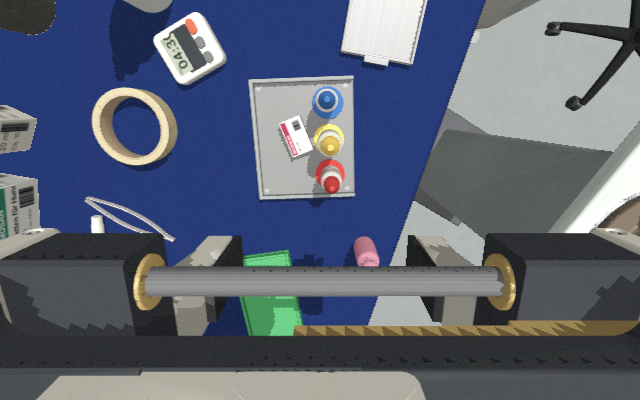

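The wrist view shows the stand with blue at (327,100), yellow at (330,146), red at (332,185) and the carton at (295,138), turned slightly. The timer is at (190,48), the steel tray at (385,28), and the pink bottle, a decoy, at (366,252). I'll confirm in an enlarged crop.

```bash
python3 - <<'E'
from h import *
c=cap("wrist"); f=c["frame"]
for k in("red","yellow","blue"): print(k,[(b[0],b[1],b[2]) for b in blobs(mask(c,k,150 if k=="blue" else 110,120 if k=="blue" else 60)) if 230<b[0][0]<370 and 60<b[0][1]<210])
cv2.imwrite("pics/w1c.png",cv2.resize(f[65:210,240:365,::-1],None,fx=4,fy=4,interpolation=cv2.INTER_CUBIC))
E
```

```text
red [([284.3, 129.6], 56, [280, 123, 9, 16]), ([328.1, 168.3], 260, [316, 159, 29, 26]), ([331.2, 184.3], 218, [324, 176, 16, 18])]
yellow [([319.0, 133.2], 107, [314, 124, 15, 25]), ([337.7, 129.8], 18, [335, 126, 7, 8]), ([329.7, 145.2], 291, [321, 136, 19, 20])]
blue [([303.3, 129.1], 41750, [93, 0, 388, 266]), ([326.3, 99.2], 165, [319, 92, 16, 16]), ([328.1, 110.6], 190, [313, 97, 29, 22])]
```

View pics/w1c.png

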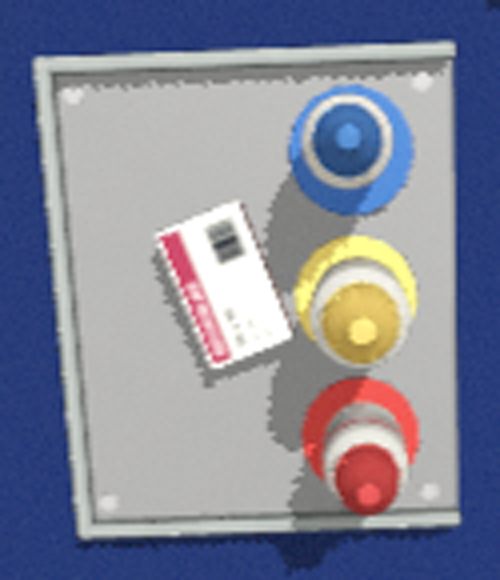

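The crop confirms it: three white bottles with blue, yellow and red caps stand on discs of the same colour. The white and dark red carton lies to their left, turned about 20°. The lone pink and turquoise bottles elsewhere are decoys.

```bash
cat >> h.py <<'E'
def rowfit(D):  # blue/yellow/red disc centres
    pass
E
sed -i '/^def rowfit/,$d' h.py
python3 - <<'E'
from h import *
c=cap("wrist"); s,R=st()
T=dict(blue=((327,98.8),.094),yellow=((330.3,147.5),.100),red=((332,188.3),.094))
D=dict(blue=(327.8,102.5),yellow=(328.8,139.3),red=(330,174))
t={};d={}
for k in T:
    t[k]=onz(c,*T[k]); d[k]=onz(c,D[k],.012); print(k,"tip",t[k].round(4),"disc",d[k].round(4))
for X in(t,d):
    v=X["blue"]-X["red"]; print(np.linalg.norm(v[:2])/2, np.degrees(np.arctan2(v[1],v[0])))
cr=[onz(c,(u/4+240,v/4+65),.025) for u,v in[(157,233),(240,200),(293,335),(212,368)]]
cc=np.mean(cr,0); a=cr[1]-cr[0]; b=cr[2]-cr[1]; print("carton",cc.round(4),np.linalg.norm(a),np.linalg.norm(b),np.degrees(np.arctan2(a[1],a[0])))
for k in t: print(k,"to tip, tool mm",tool(t[k]-s["tcp_pos"]),"disc",tool(d[k]-s["tcp_pos"]))
E
```

```text
t 2.85 tcp [0.501  0.1253 0.2565] x [ 0. -0. -1.] y [-0.863 -0.505 -0.   ] F [ 0.62  0.14 -0.57] w 0.0874 j [ 35.9   3.7 -14.3   0.  -72.   -5.5]
blue tip [0.5408 0.0508 0.094 ] disc [0.5384 0.0513 0.012 ]
yellow tip [0.5133 0.0909 0.1   ] disc [0.514  0.0902 0.012 ]
red tip [0.4887 0.1286 0.094 ] disc [0.4893 0.1289 0.012 ]
0.04684105576009378 -56.20088828537227
0.04590693638311563 -57.672017283977375
carton [0.5519 0.1067 0.025 ] 0.02789267707331176 0.04449922453793522 -128.8200378917082
blue to tip, tool mm [162.5   3.3 -84.3] disc [244.5   5.1 -82.6]
yellow to tip, tool mm [156.5   6.8 -35.9] disc [244.5   6.5 -36.8]
red to tip, tool mm [162.5   9.    9.2] disc [244.5   8.2   9.1]
```

```bash
python3 -m jog '{"fingers":[0.6,0.6,0.6,0.6,0.6],"dp":[[30,8.6,9],[75,8.6,9],[120,8.6,9],[160,8.6,9],[196.5,8.6,9]],"twist":[-2,-2,-2,-2,-2]}' 15
python3 -m jog '{"fingers":[0.42,0.42,0.42,0,0],"dp":[[0,0,0],[0,0,0],[0,0,0],[0,0,0],[0,0,0]],"twist":[0,0,0,0,0]}' 15
python3 -m jog '{"fingers":[0,0,0,0,0],"dp":[[0,0,0],[0,0,0],[0,0,0],[0,0,0],[0,0,0]],"twist":[0,0,0,0,0]}' 15
python3 - <<'E'
from h import *
st(); c=cap("wrist","w2")
E
```

```text
time_s: 3.35
tcp_pos: [0.4887, 0.1284, 0.0584]
eef_rot: [-169.2, 90.0, -46.8]
contact_force: [0.2, 0.8, 0.2]
gripper_width: 0.0548
time_s: 3.85
tcp_pos: [0.4896, 0.129, 0.06]
eef_rot: [-93.5, 89.8, 28.9]
contact_force: [0.0, 0.5, 0.1]
gripper_width: 0.0258
time_s: 4.35
tcp_pos: [0.4902, 0.1294, 0.0605]
eef_rot: [-95.3, 89.8, 27.0]
contact_force: [-0.3, 0.6, 5.7]
gripper_width: 0.013
t 4.35 tcp [0.4902 0.1294 0.0605] x [ 0.004  0.002 -1.   ] y [-0.844 -0.536 -0.004] F [-0.26  0.62  5.7 ] w 0.013 j [ 37.   13.1 -31.3   0.1 -45.3  -4.7]
```

View pics/w2.png

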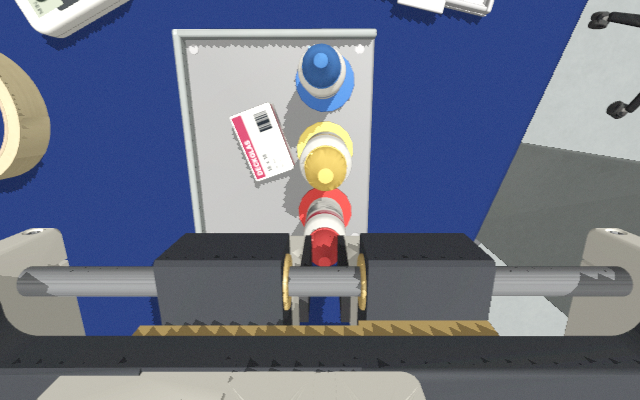

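```bash
python3 - <<'E'
from h import *
c=cap("wrist"); s,R=st(); f=c["frame"]
print("tcp px",proj(c,s["tcp_pos"]),"at cap h",proj(c,s["tcp_pos"]+[0,0,.034]),"tip px",proj(c,s["tcp_pos"]+R[:,0]*.017), "seat",proj(c,[.4893,.1289,.012]))
print([ (b[0],b[1],b[2]) for b in blobs(mask(c,"red",110)) if 150<b[0][1]])
cv2.imwrite("pics/w2c.png",cv2.resize(f[180:310,250:400,::-1],None,fx=4.5,fy=4.5,interpolation=cv2.INTER_CUBIC))
E
```

```text
t 4.45 tcp [0.4902 0.1294 0.0605] x [ 0.004  0.002 -1.   ] y [-0.844 -0.536 -0.004] F [0.67 0.02 6.32] w 0.0132 j [ 37.1  13.1 -31.3   0.1 -45.3  -4.7]
tcp px [323.6617096  236.61104503] at cap h [323.30705537 262.42241586] tip px [323.68587315 226.73087696] seat [325.40760485 212.0974944 ]
[([324.8, 202.7], 768, [299, 188, 52, 39]), ([313.6, 214.7], 23, [307, 212, 14, 9]), ([324.2, 246.6], 931, [310, 228, 29, 38])]
```

View pics/w2c.png

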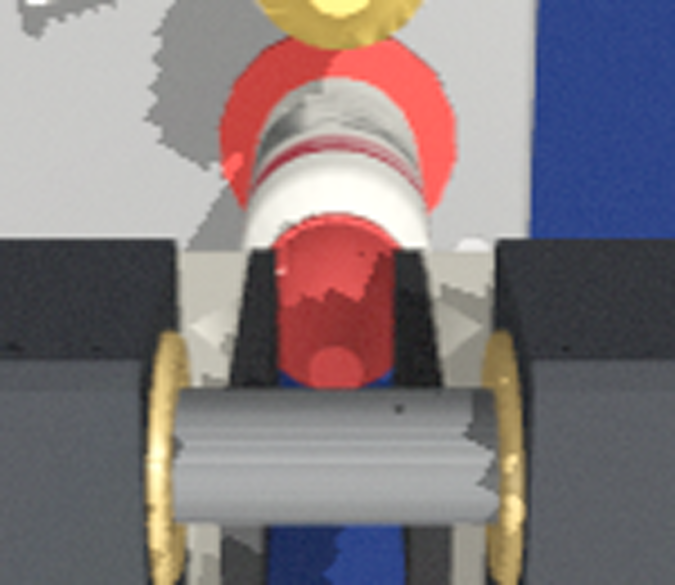

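The bottle is between the pads, but the opening reads 13 mm against a 26 mm body, so I suspect it is squeezed too hard. I'll ease off and read again.

```bash
for i in 1 2; do python3 -m jog '{"fingers":[0.38,0.38,0.38,0.38,0.38],"dp":[[0,0,0],[0,0,0],[0,0,0],[0,0,0],[0,0,0]],"twist":[0,0,0,0,0]}' 4; done
for i in 1 2; do python3 -m jog '{"fingers":[0.0,0.0,0.0,0.0,0.0],"dp":[[0,0,0],[0,0,0],[0,0,0],[0,0,0],[0,0,0]],"twist":[0,0,0,0,0]}' 4;  done
python3 - <<'E'
from h import *
st()
E
```

```text
time_s: 4.95
tcp_pos: [0.49, 0.1293, 0.0603]
eef_rot: [-95.9, 89.8, 26.5]
contact_force: [-0.2, 1.1, -0.9]
gripper_width: 0.0331
time_s: 5.45
tcp_pos: [0.49, 0.1293, 0.0603]
eef_rot: [-96.1, 89.8, 26.3]
contact_force: [0.1, -0.2, -0.3]
gripper_width: 0.0338
time_s: 5.95
tcp_pos: [0.49, 0.1292, 0.0602]
eef_rot: [-95.9, 89.8, 26.5]
contact_force: [-0.7, 0.6, -0.8]
gripper_width: 0.0148
time_s: 6.45
tcp_pos: [0.49, 0.1292, 0.0603]
eef_rot: [-96.1, 89.8, 26.3]
contact_force: [-0.1, 0.4, -0.2]
gripper_width: 0.0147
t 6.45 tcp [0.49   0.1292 0.0603] x [ 0.003  0.002 -1.   ] y [-0.844 -0.536 -0.004] F [-0.13  0.43 -0.15] w 0.0147 j [ 37.1  13.1 -31.4   0.1 -45.3  -4.7]
```

```bash
python3 -m jog '{"fingers":[0,0,0,0,0],"dp":[[0,0,0],[-5,0,0],[-10,0,0],[-20,0,0],[-30,0,0]],"twist":[0,0,0,0,0]}' 6
python3 - <<'E'
from h import *
st(); c=cap("wrist","w3");f=c["frame"];g=cap("scene")["frame"]
a=cv2.resize(f[130:310,220:420,::-1],(444,400)); b=cv2.resize(g[190:270,270:400,::-1],(650//2*2,400)); cv2.imwrite("pics/w3c.png",np.hstack([a,b[:, :350]]) )
E
```

```text
time_s: 6.95
tcp_pos: [0.49, 0.1292, 0.0913]
eef_rot: [-96.1, 89.8, 26.3]
contact_force: [-0.2, -0.5, -1.0]
gripper_width: 0.0143
t 6.95 tcp [0.49   0.1292 0.0913] x [ 0.003  0.002 -1.   ] y [-0.844 -0.536 -0.004] F [-0.21 -0.49 -1.05] w 0.0143 j [ 37.1  10.8 -29.3   0.1 -49.6  -4.7]
```

View pics/w3c.png

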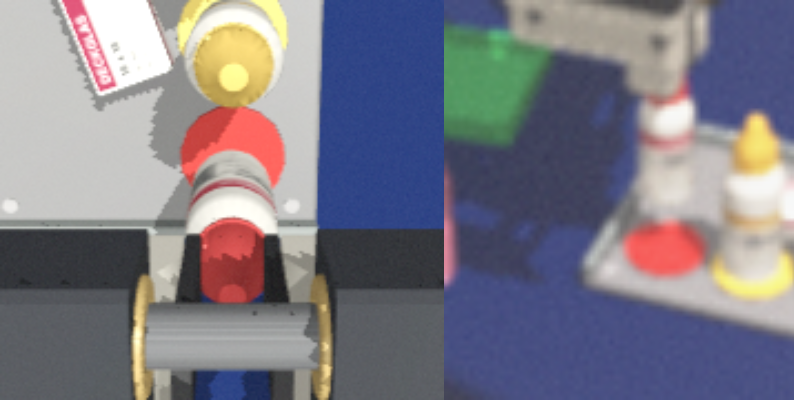

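```bash
python3 - <<'E'
from h import *
c=cap("wrist"); s,R=st()
for a in(-.02,-.01,0,.01,.017): print(a,[proj(c,s["tcp_pos"]+R@np.array([a,w,z])).round(0).tolist() for z in(-.0095,.0095) for w in (-.0075,-.0285)])
# held bottle base/cap in scene view & top: cap tip height
g=cap("scene"); 
for z in(.094,.115,.125,.075,.06): print(z,proj(g,[*s["tcp_pos"][:2],z]).round(1))
print([b for b in blobs(mask(g,"red",110)) if 280<b[0][0]<350 and 180<b[0][1]<270])
E
```

```text
t 7.1 tcp [0.4905 0.1296 0.0914] x [ 0.005  0.003 -1.   ] y [-0.844 -0.536 -0.006] F [0.48 0.35 0.17] w 0.0149 j [ 37.1  10.8 -29.3   0.1 -49.5  -4.7]
-0.02 [[311.0, 234.0], [271.0, 234.0], [311.0, 266.0], [273.0, 266.0]]
-0.01 [[311.0, 227.0], [274.0, 227.0], [312.0, 258.0], [276.0, 258.0]]
0 [[312.0, 221.0], [277.0, 221.0], [312.0, 251.0], [278.0, 251.0]]
0.01 [[313.0, 216.0], [279.0, 216.0], [313.0, 244.0], [280.0, 244.0]]
0.017 [[313.0, 213.0], [280.0, 213.0], [313.0, 240.0], [282.0, 240.0]]
0.094 [314.1 212. ]
0.115 [314.1 204.7]
0.125 [314.2 201.1]
0.075 [314.  218.4]
0.06 [314.  223.5]
[([313.8, 239.4], 128, [306, 235, 16, 10])]
```

```bash
python3 - <<'E'
from h import *
s,R=st(); g=cap("scene"); f=g["frame"][:,:,::-1].copy()
x0,y0,k=270,160,7
z=cv2.resize(f[y0:y0+80,x0:x0+105],None,fx=k,fy=k,interpolation=cv2.INTER_CUBIC)
for a,col in((.017,(0,255,0)),(-.002,(255,0,255)),(-.049,(0,255,255))):
  for w in(-.0075,.0075,.0285,-.0285):
    p=proj(g,s["tcp_pos"]+R@np.array([a,w,0])); cv2.circle(z,(int((p[0]-x0+.5)*k),int((p[1]-y0+.5)*k)),4,col,-1)
cv2.imwrite("pics/s4.png",z)
E
```

```text
t 7.15 tcp [0.49   0.1294 0.0908] x [ 0.004  0.002 -1.   ] y [-0.844 -0.536 -0.005] F [-0.2  -0.32 -0.35] w 0.0149 j [ 37.1  10.8 -29.4   0.  -49.5  -4.7]
```

View pics/s4.png

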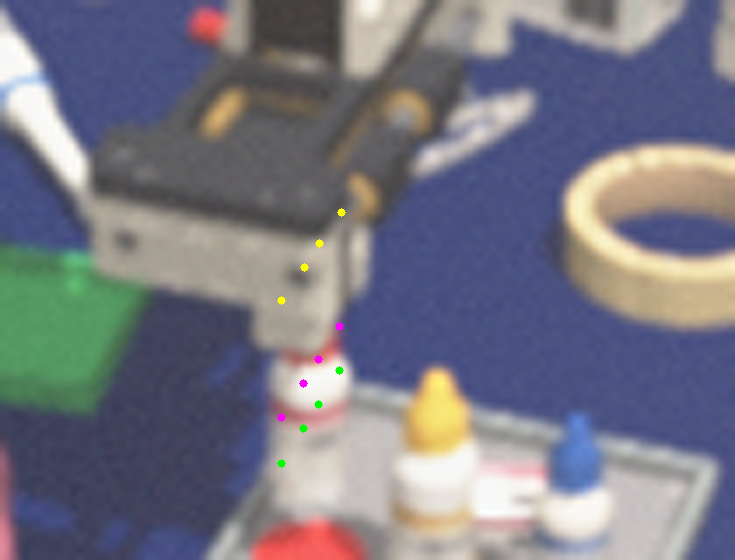

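The picture shows the fingertips about 40 mm higher than the stated TCP offset would put them, and the wrist view agrees. So I only hold the tip of the cap. I'll set the bottle back, go lower in small steps watching the force, and grip the body.

```bash
python3 -m jog '{"fingers":[0,0,0,0,0],"dp":[[8,0,0],[16,0,0],[24,0,0],[29,0,0],[30.5,0,0]],"twist":[0,0,0,0,0]}' 6
python3 -m jog '{"fingers":[0.18,0.2,0.25,0.4,0.6],"dp":[[0,0,0],[0,0,0],[0,0,0],[0,0,0],[0,0,0]],"twist":[0,0,0,0,0]}' 6
for i in 1 2; do python3 -m jog '{"fingers":[0.6,0.6,0.6,0.6,0.6],"dp":[[2,0,0],[4,0,0],[6,0,0],[8,0,0],[10,0,0]],"twist":[0,0,0,0,0]}' 6 | grep -v eef; done
python3 - <<'E'
from h import *
s,R=st(); g=cap("scene"); f=g["frame"][:,:,::-1].copy()
x0,y0,k=270,160,7
z=cv2.resize(f[y0:y0+80,x0:x0+105],None,fx=k,fy=k,interpolation=cv2.INTER_CUBIC)
for a,col in((.017,(0,255,0)),(-.027,(255,0,255))):
  for w in(.027,.048):
    p=proj(g,s["tcp_pos"]+R@np.array([a,w,0])); cv2.circle(z,(int((p[0]-x0+.5)*k),int((p[1]-y0+.5)*k)),4,col,-1)
cv2.imwrite("pics/s5.png",z)
E
```

```text
time_s: 7.7
tcp_pos: [0.4904, 0.1294, 0.0597]
eef_rot: [-101.9, 89.8, 20.5]
contact_force: [-1.7, -0.4, 11.2]
gripper_width: 0.0146
time_s: 8.2
tcp_pos: [0.4904, 0.1293, 0.0595]
eef_rot: [-102.8, 89.8, 19.6]
contact_force: [-0.5, 0.2, 0.3]
gripper_width: 0.0327
time_s: 8.7
tcp_pos: [0.4903, 0.1293, 0.0493]
contact_force: [-0.4, -0.2, 0.9]
gripper_width: 0.0525
time_s: 9.2
tcp_pos: [0.4904, 0.1293, 0.0391]
contact_force: [-1.1, 0.9, 0.3]
gripper_width: 0.0522
t 9.2 tcp [0.4904 0.1293 0.0391] x [ 0.003  0.001 -1.   ] y [-0.844 -0.536 -0.004] F [-1.11  0.85  0.27] w 0.0522 j [ 37.1  14.9 -32.6   0.1 -42.3  -4.7]
```

View pics/s5.png

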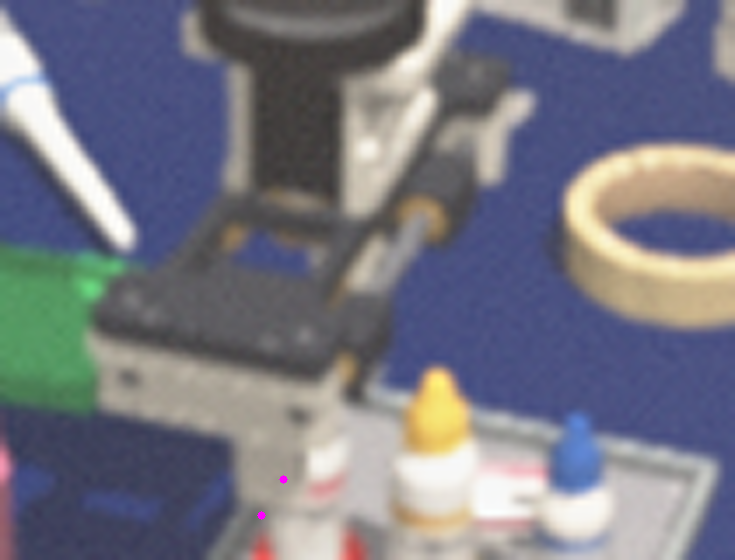

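The magenta marks, at tips 27 mm behind the TCP, match the finger end at (265,505). The real fingertips are therefore about 28 mm above the reported TCP. The bottle is still upright.

```bash
for i in 1 2; do python3 -m jog '{"fingers":[0.6,0.6,0.6,0.6,0.6],"dp":[[2,0,0],[4,0,0],[6,0,0],[8,0,0],[10,0,0]],"twist":[0,0,0,0,0]}' 8 | grep -v eef; done
python3 -m jog '{"fingers":[0.42,0.4,0.38,0.3,0],"dp":[[0,0,0],[0,0,0],[0,0,0],[0,0,0],[0,0,0]],"twist":[0,0,0,0,0]}' 10
python3 -m jog '{"fingers":[0,0,0,0,0],"dp":[[0,0,0],[0,0,0],[0,0,0],[0,0,0],[0,0,0]],"twist":[0,0,0,0,0]}' 10
python3 - <<'E'
from h import *
s,R=st(); c=cap("wrist")
t=onz(c,blobs(mask(c,"red",110)[228:])[0][0],.09); print(blobs(mask(c,"red",110)[200:320,290:360]))
m=cap("top"); g=mask(m,"green"); k=max(cv2.findContours(g,0,1)[0],key=cv2.contourArea); rc=cv2.minAreaRect(k); print(rc)
# side tray slots in the present tool frame
C=np.array([.4644,.3497,0]); u=np.array([.104,-.130,0]);u/=np.linalg.norm(u)
for k in(-.046,0,.046): print(k,(C+k*u).round(4),tool(C+k*u-s["tcp_pos"]))
print("tray yaw",np.degrees(np.arctan2(u[1],u[0])),"row yaw",np.degrees(np.arctan2(R[1,1],R[0,1]))+90)
E
```

```text
time_s: 9.75
tcp_pos: [0.4903, 0.1292, 0.0286]
contact_force: [-1.3, -0.1, 0.6]
gripper_width: 0.0526
time_s: 10.25
tcp_pos: [0.4903, 0.1292, 0.0185]
contact_force: [-0.2, 0.5, 0.1]
gripper_width: 0.0527
time_s: 10.75
tcp_pos: [0.4903, 0.1293, 0.0185]
eef_rot: [-104.1, 89.8, 18.3]
contact_force: [0.3, 0.2, -0.5]
gripper_width: 0.0243
time_s: 11.25
tcp_pos: [0.4903, 0.1293, 0.0185]
eef_rot: [-103.6, 89.8, 18.8]
contact_force: [0.4, -0.0, 0.4]
gripper_width: 0.0241
t 11.25 tcp [0.4903 0.1293 0.0185] x [ 0.003  0.001 -1.   ] y [-0.844 -0.536 -0.003] F [ 0.43 -0.02  0.36] w 0.0241 j [ 37.   16.6 -33.8   0.1 -39.4  -4.7]
[([11.8, 23.6], 345, [3, 9, 23, 34]), ([57.5, 23.3], 296, [45, 11, 21, 28]), ([26.6, 41.9], 92, [11, 37, 41, 15]), ([33.2, 63.8], 73, [22, 62, 24, 4]), ([32.8, 105.7], 679, [12, 97, 43, 23])]Traceback (most recent call last):
  File "<stdin>", line 4, in <module>
ValueError: max() iterable argument is empty
```

```bash
python3 -m jog '{"fingers":[0,0,0,0,0],"dp":[[-15,0,0],[-40,0,0],[-70,0,0],[-100,0,0],[-110,0,0]],"twist":[0,0,0,0,0]}' 10 | grep -v eef
for i in 1 2; do python3 -m jog '{"fingers":[0,0,0,0,0],"dp":[[0,-7,20],[0,-18,48],[0,-29,78],[0,-40,108],[0,-45.7,122.8]],"twist":[0,0,0,0,0]}' | grep -v eef;done
python3 - <<'E'
from h import *
s,R=st(); print(tool(np.array([.4357,.3856,.03])-s["tcp_pos"])); c=cap("wrist","w6"); 
m=mask(c,"green"); k=max(cv2.findContours(m,0,1)[0],key=cv2.contourArea); print(cv2.minAreaRect(k), proj(c,[.4644,.3497,.012]))
E
```

```text
time_s: 11.85
tcp_pos: [0.4914, 0.1299, 0.1317]
contact_force: [1.0, 0.7, -0.3]
gripper_width: 0.0243
time_s: 12.35
tcp_pos: [0.4635, 0.2599, 0.1314]
contact_force: [0.1, -0.7, -1.0]
gripper_width: 0.0239
time_s: 12.85
tcp_pos: [0.4355, 0.3897, 0.131]
contact_force: [0.4, 0.3, -1.7]
gripper_width: 0.0239
t 12.85 tcp [0.4355 0.3897 0.131 ] x [ 0.007  0.003 -1.   ] y [-0.843 -0.538 -0.007] F [ 0.42  0.28 -1.68] w 0.0239 j [ 61.2  15.2 -17.4   0.3 -57.1 -28.8]
[101.    2.7  -3.4]
((320.1947326660156, 128.99925231933594), (183.57034301757812, 91.06825256347656), 84.0684814453125) [321.54147178 137.4357996 ]
```

View pics/w6.png

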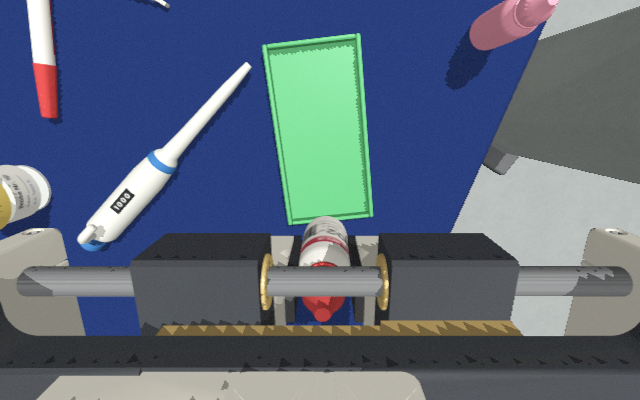

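The bottle is held upright. The green tray's corners are at about (264,46), (359,35), (372,214) and (289,223).

```bash
python3 - <<'E'
from h import *
c=cap("wrist"); s,R=st()
p=np.array([onz(c,q,.014) for q in((264,46),(359,35),(372,214),(289,223))]); print(p.round(4))
C=p.mean(0); u=(p[0]+p[1]-p[2]-p[3]);u[2]=0; L=np.linalg.norm(u)/2; u/=np.linalg.norm(u); print("C",C.round(4),"L",L,np.linalg.norm(p[0]-p[1]),np.linalg.norm(p[2]-p[3]),"yaw",np.degrees(np.arctan2(u[1],u[0])))
for k in(-.046,0,.046): q=C+k*u; print(k,q.round(4),tool(q-s["tcp_pos"]))
E
```

```text
t 12.95 tcp [0.4355 0.3893 0.1309] x [ 0.006  0.002 -1.   ] y [-0.842 -0.539 -0.007] F [ 0.05  0.43 -0.99] w 0.0244 j [ 61.1  15.2 -17.4   0.3 -57.1 -28.7]
[[0.5465 0.3128 0.014 ]
 [0.4834 0.2626 0.014 ]
 [0.3841 0.3861 0.014 ]
 [0.4472 0.4376 0.014 ]]
C [0.4653 0.3498 0.014 ] L 0.15901076932243197 0.08057362782747018 0.08138499200221776 yaw -51.34865486035238
-0.046 [0.4366 0.3857 0.014 ] [116.8   1.9  -3.4]
0 [0.4653 0.3498 0.014 ] [116.9  -3.  -49.1]
0.046 [0.494  0.3139 0.014 ] [117.   -7.8 -94.9]
```

```bash
python3 -m jog '{"fingers":[0,0,0,0,0],"dp":[[25,2,-3],[60,2,-3],[90,2,-3],[108,2,-3],[116,2,-3]],"twist":[-6,-6,-6,-6,-6]}' 10 | grep -v eef
python3 -m jog '{"fingers":[0,0,0,0,0],"dp":[[1,0,0],[2,0,0],[3,0,0],[4,0,0],[4,0,0]],"twist":[0,0,0,0,0]}' | grep -v eef
python3 -m jog '{"fingers":[0.31,0.35,0.4,0.5,0.6],"dp":[[0,0,0],[0,0,0],[0,0,0],[0,0,0],[0,0,0]],"twist":[0,0,0,0,0]}' | grep -v eef
python3 - <<'E'
from h import *
st()
E
```

```text
time_s: 13.45
tcp_pos: [0.4356, 0.3835, 0.0127]
contact_force: [-0.3, -0.3, -0.3]
gripper_width: 0.0245
time_s: 13.95
tcp_pos: [0.436, 0.3839, 0.0103]
contact_force: [-1.9, -2.5, 6.3]
gripper_width: 0.0241
time_s: 14.45
tcp_pos: [0.436, 0.3839, 0.0102]
contact_force: [0.1, -0.3, -0.2]
gripper_width: 0.0458
t 14.45 tcp [0.436  0.3839 0.0102] x [ 0.005  0.    -1.   ] y [-0.782 -0.624 -0.004] F [ 0.07 -0.29 -0.24] w 0.0458 j [ 60.8  22.9 -24.9   0.4 -42.  -22.5]
```

```bash
python3 -m jog '{"fingers":[0.6,0.6,0.6,0.6,0.6],"dp":[[-20,0,0],[-50,0,0],[-80,0,0],[-105,0,0],[-120,0,0]],"twist":[0,0,0,0,0]}' 10 | grep -v eef
for i in 1 2; do python3 -m jog '{"fingers":[0.6,0.6,0.6,0.6,0.6],"dp":[[0,8,-18],[0,22,-50],[0,38,-88],[0,54,-122],[0,61,-139]],"twist":[0,0,0,0,0]}' | grep -v eef;done
python3 - <<'E'
from h import *
s,R=st(); print(tool(np.array([.5140,.0904,.02])-s["tcp_pos"])); c=cap("wrist","w7"); 
print("yel tip",proj(c,[.5140,.0904,.1]), [b for b in blobs(mask(c,"yellow",110)) if 280<b[0][0]<360])
E
```

```text
time_s: 14.95
tcp_pos: [0.4359, 0.3846, 0.1325]
contact_force: [0.6, -0.5, -0.5]
gripper_width: 0.0526
time_s: 15.45
tcp_pos: [0.4745, 0.2344, 0.1317]
contact_force: [-0.3, 0.4, -0.2]
gripper_width: 0.0527
time_s: 15.95
tcp_pos: [0.5126, 0.0844, 0.131]
contact_force: [0.8, 0.1, -0.1]
gripper_width: 0.0531
t 15.95 tcp [0.5126 0.0844 0.131 ] x [ 0.004  0.001 -1.   ] y [-0.784 -0.621 -0.004] F [ 0.81  0.06 -0.14] w 0.0531 j [ 31.1   9.4 -25.    0.1 -55.4   7.2]
[111.   -4.4   4.1]
yel tip [317.01057833 224.94820215] [([318.0, 183.4], 399, [299, 173, 40, 30]), ([316.0, 189.6], 20, [308, 189, 18, 4]), ([317.7, 216.4], 680, [304, 202, 28, 31])]
```

View pics/w7.png

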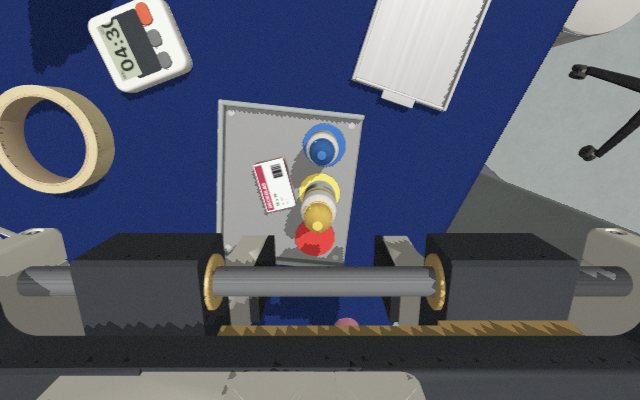

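Yellow's tip is at (317,226), where it was predicted. Red's disc at (315,238) is empty, and the carton and timer have not moved.

```bash
python3 -m jog '{"fingers":[0.6,0.6,0.6,0.6,0.6],"dp":[[10,-4.4,4.1],[20,-4.4,4.1],[35,-4.4,4.1],[50,-4.4,4.1],[60,-4.4,4.1]],"twist":[5,5,5,5,5]}' 10 | grep -v eef
python3 -m jog '{"fingers":[0.6,0.6,0.6,0.6,0.6],"dp":[[10,0,0],[20,0,0],[30,0,0],[40,0,0],[50.5,0,0]],"twist":[0,0,0,0,0]}' | grep -v eef
python3 -m jog '{"fingers":[0.5,0.45,0.42,0.35,0],"dp":[[0,0,0],[0,0,0],[0,0,0],[0,0,0],[0,0,0]],"twist":[0,0,0,0,0]}' 10 | grep -v eef
python3 -m jog '{"fingers":[0,0,0,0,0],"dp":[[0,0,0],[0,0,0],[0,0,0],[0,0,0],[0,0,0]],"twist":[0,0,0,0,0]}' 10
python3 -m jog '{"fingers":[0,0,0,0,0],"dp":[[-15,0,0],[-40,0,0],[-70,0,0],[-100,0,0],[-115,0,0]],"twist":[0,0,0,0,0]}' 10 | grep -v eef
python3 - <<'E'
from h import *
s,R=st(); print(tool(np.array([.4650,.3498,.01])-s["tcp_pos"]))
E
```

```text
time_s: 16.5
tcp_pos: [0.513, 0.0889, 0.0692]
contact_force: [-0.2, -0.0, -0.1]
gripper_width: 0.0528
time_s: 17.0
tcp_pos: [0.5132, 0.0889, 0.018]
contact_force: [-0.8, 0.3, 0.2]
gripper_width: 0.0525
time_s: 17.5
tcp_pos: [0.5136, 0.0891, 0.0185]
contact_force: [0.8, 0.0, -0.6]
gripper_width: 0.0281
time_s: 18.0
tcp_pos: [0.5136, 0.0891, 0.0185]
eef_rot: [-120.5, 89.8, 3.1]
contact_force: [-0.3, -0.2, -0.2]
gripper_width: 0.0277
time_s: 18.5
tcp_pos: [0.5143, 0.0895, 0.1362]
contact_force: [0.9, 1.2, -0.4]
gripper_width: 0.0281
t 18.5 tcp [0.5143 0.0895 0.1362] x [ 0.006  0.001 -1.   ] y [-0.834 -0.552 -0.006] F [ 0.89  1.21 -0.42] w 0.0281 j [ 31.5   9.2 -24.4   0.1 -56.    1.9]
[ 126.3 -101.9  244.5]
```

```bash
for i in 1 2; do python3 -m jog '{"fingers":[0,0,0,0,0],"dp":[[0,-7,20],[0,-18,48],[0,-30,78],[0,-43,108],[0,-51,122.2]],"twist":[0,0,0,0,0]}' | grep -v eef;done
python3 - <<'E'
from h import *
s,R=st(); print(tool(np.array([.4650,.3498,.0125])-s["tcp_pos"]))
E
```

```text
time_s: 19.0
tcp_pos: [0.4889, 0.2215, 0.1363]
contact_force: [-0.3, -0.9, -0.0]
gripper_width: 0.0278
time_s: 19.5
tcp_pos: [0.4634, 0.3534, 0.1362]
contact_force: [-0.6, 0.1, -0.1]
gripper_width: 0.0276
t 19.5 tcp [0.4634 0.3534 0.1362] x [ 0.007  0.002 -1.   ] y [-0.832 -0.555 -0.007] F [-0.65  0.11 -0.1 ] w 0.0276 j [ 56.7  14.8 -17.2   0.3 -57.7 -23.2]
[123.7   1.5  -3.6]
```

```bash
python3 -m jog '{"fingers":[0,0,0,0,0],"dp":[[25,1.5,-3.6],[60,1.5,-3.6],[90,1.5,-3.6],[110,1.5,-3.6],[121,1.5,-3.6]],"twist":[-5,-5,-5,-5,-5]}' 10 | grep -v eef
python3 -m jog '{"fingers":[0,0,0,0,0],"dp":[[1,0,0],[2,0,0],[3,0,0],[3,0,0],[3,0,0]],"twist":[0,0,0,0,0]}' | grep -v eef
python3 -m jog '{"fingers":[0.35,0.37,0.42,0.5,0.6],"dp":[[0,0,0],[0,0,0],[0,0,0],[0,0,0],[0,0,0]],"twist":[0,0,0,0,0]}' | grep -v eef
python3 -m jog '{"fingers":[0.6,0.6,0.6,0.6,0.6],"dp":[[-10,0,0],[-40,0,0],[-75,0,0],[-105,0,0],[-125,0,0]],"twist":[0,0,0,0,0]}' 10 | grep -v eef
python3 - <<'E'
from h import *
s,R=st(); print(tool(np.array([.5394,.0514,.02])-s["tcp_pos"]))
E
```

```text
time_s: 20.0
tcp_pos: [0.4644, 0.3483, 0.0131]
contact_force: [1.1, 0.7, -0.4]
gripper_width: 0.0283
time_s: 20.5
tcp_pos: [0.4647, 0.3488, 0.011]
contact_force: [0.6, 1.2, -0.7]
gripper_width: 0.0278
time_s: 21.0
tcp_pos: [0.4647, 0.3487, 0.011]
contact_force: [-0.4, 0.3, 0.2]
gripper_width: 0.0467
time_s: 21.5
tcp_pos: [0.4647, 0.3494, 0.1394]
contact_force: [0.0, -0.7, 0.1]
gripper_width: 0.0525
t 21.5 tcp [0.4647 0.3494 0.1394] x [ 0.008  0.003 -1.   ] y [-0.781 -0.625 -0.008] F [ 0.02 -0.73  0.08] w 0.0525 j [ 56.4  14.5 -17.2   0.3 -58.  -17.9]
[ 119.1  128.8 -279. ]
```

```bash
for i in 1 2; do python3 -m jog '{"fingers":[0.6,0.6,0.6,0.6,0.6],"dp":[[0,8,-18],[0,22,-50],[0,38,-88],[0,56,-122],[0,64.4,-139.5]],"twist":[0,0,0,0,0]}' | grep -v eef;done
python3 - <<'E'
from h import *
s,R=st(); print(tool(np.array([.5394,.0514,.02])-s["tcp_pos"])); c=cap("wrist"); 
print("tip",proj(c,[.5394,.0514,.094]))
h=blobs(mask(c,"blue",150,60),20); print([b for b in h if 280<b[0][0]<360 and b[1]<3000])
E
```

```text
time_s: 22.0
tcp_pos: [0.5011, 0.1968, 0.1391]
contact_force: [-0.1, 0.2, -1.0]
gripper_width: 0.0528
time_s: 22.5
tcp_pos: [0.5371, 0.0444, 0.1389]
contact_force: [0.5, 1.0, -0.1]
gripper_width: 0.0528
t 22.5 tcp [0.5371 0.0444 0.1389] x [ 0.006  0.002 -1.   ] y [-0.783 -0.622 -0.006] F [ 0.45  0.96 -0.07] w 0.0528 j [ 25.6  10.7 -22.2   0.1 -56.8  12.8]
[118.9  -5.4   4.3]
tip [315.84023697 218.81869913]
[([321.7, 184.0], 339, [300, 173, 38, 32]), ([314.9, 208.8], 442, [304, 197, 23, 25]), ([327.4, 312.7], 2931, [252, 297, 145, 28])]
```

```bash
python3 -m jog '{"fingers":[0.6,0.6,0.6,0.6,0.6],"dp":[[10,-5,4.3],[20,-5,4.3],[35,-5,4.3],[55,-5,4.3],[68,-5,4.3]],"twist":[5,5,5,5,5]}' 10 | grep -v eef
python3 -m jog '{"fingers":[0.6,0.6,0.6,0.6,0.6],"dp":[[10,0,0],[20,0,0],[30,0,0],[40,0,0],[50.0,0,0]],"twist":[0,0,0,0,0]}' | grep -v eef
python3 -m jog '{"fingers":[0.5,0.45,0.4,0.32,0],"dp":[[0,0,0],[0,0,0],[0,0,0],[0,0,0],[0,0,0]],"twist":[0,0,0,0,0]}' 10 | grep -v eef
python3 -m jog '{"fingers":[0,0,0,0,0],"dp":[[0,0,0],[0,0,0],[0,0,0],[0,0,0],[0,0,0]],"twist":[0,0,0,0,0]}' 10
python3 -m jog '{"fingers":[0,0,0,0,0],"dp":[[-15,0,0],[-40,0,0],[-70,0,0],[-100,0,0],[-115,0,0]],"twist":[0,0,0,0,0]}' 10 | grep -v eef
python3 - <<'E'
from h import *
s,R=st(); print(tool(np.array([.4940,.3139,.0125])-s["tcp_pos"]))
E
```

```text
time_s: 23.05
tcp_pos: [0.5378, 0.0494, 0.0691]
contact_force: [-0.7, 0.7, 0.1]
gripper_width: 0.0527
time_s: 23.55
tcp_pos: [0.5381, 0.0495, 0.0185]
contact_force: [0.3, 0.8, 0.7]
gripper_width: 0.0529
time_s: 24.05
tcp_pos: [0.5386, 0.0497, 0.019]
contact_force: [0.1, 0.4, 0.4]
gripper_width: 0.0256
time_s: 24.55
tcp_pos: [0.5386, 0.0497, 0.019]
eef_rot: [-108.4, 89.7, 15.3]
contact_force: [-0.6, 0.2, -0.1]
gripper_width: 0.0252
time_s: 25.05
tcp_pos: [0.5391, 0.0499, 0.1368]
contact_force: [0.8, -0.3, 0.1]
gripper_width: 0.0253
t 25.05 tcp [0.5391 0.0499 0.1368] x [ 0.009  0.002 -1.   ] y [-0.832 -0.554 -0.008] F [ 0.77 -0.28  0.07] w 0.0253 j [ 26.1  10.9 -22.2   0.1 -56.4   7.5]
[ 124.5 -107.7  245.1]
```

```bash
for i in 1 2; do python3 -m jog '{"fingers":[0,0,0,0,0],"dp":[[0,-7,20],[0,-18,48],[0,-31,78],[0,-45,108],[0,-53.8,122.5]],"twist":[0,0,0,0,0]}' | grep -v eef;done
python3 - <<'E'
from h import *
s,R=st(); print(tool(np.array([.4940,.3139,.0125])-s["tcp_pos"]))
E
```

```text
time_s: 25.55
tcp_pos: [0.5155, 0.1836, 0.137]
contact_force: [-0.1, -0.1, -0.3]
gripper_width: 0.0253
time_s: 26.05
tcp_pos: [0.492, 0.3173, 0.1371]
contact_force: [-0.5, -0.1, 0.3]
gripper_width: 0.0257
t 26.05 tcp [0.492  0.3173 0.1371] x [ 0.009  0.003 -1.   ] y [-0.831 -0.556 -0.009] F [-0.48 -0.13  0.34] w 0.0257 j [ 52.2  14.9 -16.9   0.4 -57.7 -18.5]
[124.6   1.3  -3.6]
```

```bash
python3 -m jog '{"fingers":[0,0,0,0,0],"dp":[[25,1.3,-3.6],[60,1.3,-3.6],[90,1.3,-3.6],[110,1.3,-3.6],[122,1.3,-3.6]],"twist":[-5,-5,-5,-5,-5]}' 10 | grep -v eef
python3 -m jog '{"fingers":[0,0,0,0,0],"dp":[[1,0,0],[2,0,0],[3,0,0],[3,0,0],[3,0,0]],"twist":[0,0,0,0,0]}' | grep -v eef
python3 -m jog '{"fingers":[0.32,0.35,0.4,0.5,0.6],"dp":[[0,0,0],[0,0,0],[0,0,0],[0,0,0],[0,0,0]],"twist":[0,0,0,0,0]}' | grep -v eef
python3 -m jog '{"fingers":[0.6,0.6,0.6,0.6,0.6],"dp":[[-10,0,0],[-40,0,0],[-75,0,0],[-105,0,0],[-125,0,0]],"twist":[0,0,0,0,0]}' 10 | grep -v eef
python3 -m jog '{"fingers":[0.6,0.6,0.6,0.6,0.6],"dp":[[0,0,-20],[-10,20,-50],[-20,40,-85],[-30,50,-110],[-40,55,-120]],"twist":[0,0,0,0,0]}' 10 | grep -v eef
python3 - <<'E'
from h import *
s,R=st(); g=cap("scene"); c=cap("wrist","w8")
a=cv2.resize(c["frame"][:240,180:470,::-1],None,fx=2,fy=2); b=cv2.resize(g["frame"][150:280,200:400,::-1],None,fx=2,fy=2)
z=np.zeros((480,800,3),np.uint8); z[:240*2,:400]=a[:480,100:500]; z[:260,400:]=b; cv2.imwrite("pics/w8c.png",z)
E
```

```text
time_s: 26.55
tcp_pos: [0.4934, 0.3126, 0.013]
contact_force: [-0.1, -0.6, -0.4]
gripper_width: 0.0254
time_s: 27.05
tcp_pos: [0.4939, 0.3131, 0.0109]
contact_force: [0.2, 0.4, 1.7]
gripper_width: 0.0253
time_s: 27.55
tcp_pos: [0.4939, 0.3131, 0.0109]
contact_force: [-0.3, 0.1, 0.2]
gripper_width: 0.0458
time_s: 28.05
tcp_pos: [0.4936, 0.3135, 0.1393]
contact_force: [-0.1, -0.3, -0.1]
gripper_width: 0.0525
time_s: 28.55
tcp_pos: [0.5257, 0.1832, 0.1804]
contact_force: [0.7, 0.2, 0.1]
gripper_width: 0.0526
t 28.55 tcp [0.5257 0.1832 0.1804] x [ 0.011  0.004 -1.   ] y [-0.78  -0.625 -0.011] F [0.74 0.18 0.14] w 0.0526 j [ 39.5  10.  -17.1   0.2 -62.2  -0.9]
```

View pics/w8c.png

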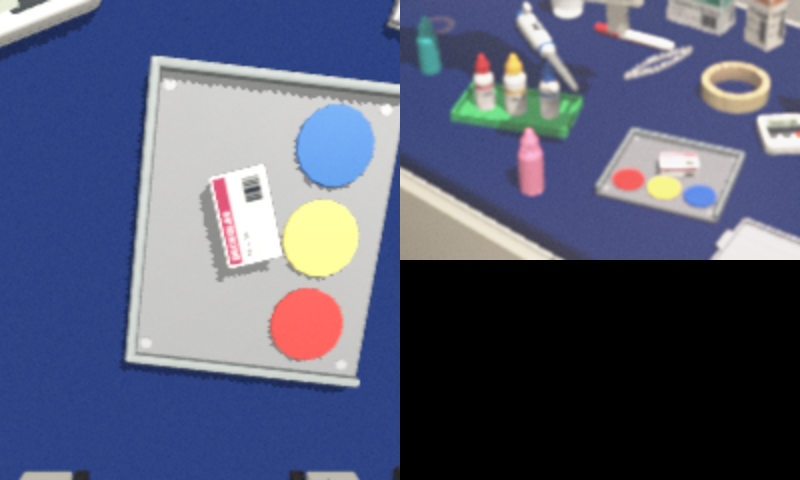

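All three bottles stand upright in the green tray. The discs are clear, and the carton's corners in the crop are at (210,178), (265,165), (283,257) and (228,267).

```bash
python3 - <<'E'
from h import *
c=cap("wrist"); s,R=st()
for k in("red","yellow","blue"):
    m=mask(c,k,110,150)[:215,290:440]; cs=cv2.findContours(m,0,1)[0]; k2=max(cs,key=cv2.contourArea); e=cv2.fitEllipse(k2); p=onz(c,(e[0][0]+290,e[0][1]),.012); print(k,np.round(e[0],1),np.round(e[1],1),p.round(4))
cr=[onz(c,(u/2+230,v/2),.025) for u,v in[(210,178),(265,165),(283,257),(228,267)]]
C=np.mean(cr,0); a=cr[1]-cr[0]+cr[2]-cr[3]; b=cr[2]-cr[1]+cr[3]-cr[0]
print("carton",C.round(4),np.linalg.norm(a)/2,np.linalg.norm(b)/2,"short yaw",np.degrees(np.arctan2(a[1],a[0])),"long yaw",np.degrees(np.arctan2(b[1],b[0])),"tool y yaw",np.degrees(np.arctan2(R[1,1],R[0,1])))
print(tool(C-s["tcp_pos"]))
# steel tray: top view
t=cap("top","t9"); g=cv2.cvtColor(t["frame"],cv2.COLOR_RGB2HSV); m=cv2.inRange(g,(0,0,120),(180,60,255)); m[:,:395]=0; m[:180]=0; m[245:]=0;m[:,465:]=0
k=max(cv2.findContours(m,0,1)[0],key=cv2.contourArea); rc=cv2.minAreaRect(k); print(rc,onz(t,rc[0],.008).round(4),[onz(t,p,.008).round(3)[:2].tolist() for p in cv2.boxPoints(rc)])
E
```

```text
t 28.7 tcp [0.526  0.1853 0.1803] x [ 0.012  0.005 -1.   ] y [-0.78  -0.626 -0.013] F [ 0.75  0.52 -0.51] w 0.0524 j [ 39.7  10.1 -17.1   0.2 -62.1  -1. ]
red [ 93.7 160.7] [34.3 35.9] [0.4904 0.129  0.012 ]Traceback (most recent call last):
  File "<stdin>", line 4, in <module>
cv2.error: OpenCV(4.12.0) /io/opencv/modules/imgproc/src/shapedescr.cpp:361: error: (-201:Incorrect size of input array) There should be at least 5 points to fit the ellipse in function 'fitEllipseNoDirect'
```

```bash
sed -i 's/"yellow":\[(19,32)\]/"yellow":[(19,36)]/' h.py; python3 - <<'E'
from h import *
c=cap("wrist"); s,R=st()
for k,sm in(("red",110),("yellow",60),("blue",110)):
    m=mask(c,k,sm,150)[:215,290:440]; cs=cv2.findContours(m,0,1)[0]; k2=max(cs,key=cv2.contourArea); e=cv2.fitEllipse(k2); p=onz(c,(e[0][0]+290,e[0][1]),.012); print(k,np.round(e[0],1),np.round(e[1],1),p.round(4))
cr=[onz(c,(u/2+230,v/2),.025) for u,v in[(210,178),(265,165),(283,257),(228,267)]]
C=np.mean(cr,0); a=cr[1]-cr[0]+cr[2]-cr[3]; b=cr[2]-cr[1]+cr[3]-cr[0]
print("carton",C.round(4),np.linalg.norm(a)/2,np.linalg.norm(b)/2,"short yaw",np.degrees(np.arctan2(a[1],a[0])),"long yaw",np.degrees(np.arctan2(b[1],b[0])),"tool y yaw",np.degrees(np.arctan2(R[1,1],R[0,1])))
print(tool(C-s["tcp_pos"]))
t=cap("top","t9"); g=cv2.cvtColor(t["frame"],cv2.COLOR_RGB2HSV); m=cv2.inRange(g,(0,0,120),(180,60,255)); m[:,:395]=0; m[:180]=0; m[245:]=0;m[:,465:]=0
k=max(cv2.findContours(m,0,1)[0],key=cv2.contourArea); rc=cv2.minAreaRect(k); print(rc,onz(t,rc[0],.008).round(4),[onz(t,p,.008).round(3)[:2].tolist() for p in cv2.boxPoints(rc)])
E
```

```text
t 28.75 tcp [0.5256 0.1857 0.1795] x [ 0.011  0.005 -1.   ] y [-0.779 -0.626 -0.012] F [-0.65 -0.57 -0.45] w 0.0523 j [ 39.7  10.1 -17.1   0.2 -62.1  -1. ]
red [ 93.8 160. ] [34.3 36.1] [0.4905 0.129  0.012 ]
yellow [100.8 116.8] [36.8 38.9] [0.5148 0.0904 0.012 ]
blue [108.2  70.1] [37. 41.] [0.5395 0.0518 0.012 ]
carton [0.5514 0.1095 0.025 ] 0.027976761618004962 0.044774736411986406 short yaw -129.93147319844695 long yaw 141.69931854238868 tool y yaw -141.21902379856567
[154.4  29.4 -75.1]
((425.7361145019531, 210.81736755371094), (35.725032806396484, 47.75923156738281), 70.70995330810547) [ 0.5338 -0.0762  0.008 ] [[0.556, -0.0], [0.602, -0.122], [0.512, -0.152], [0.467, -0.031]]
```

```bash
python3 -m jog '{"fingers":[0.5,0.5,0.5,0.5,0.5],"dp":[[10,10,-30],[25,20,-60],[50,29,-77],[75,29,-77],[100,29,-77]],"twist":[0,0,-8,-12,-12]}' 10 | grep -v eef
python3 -m jog '{"fingers":[0.5,0.5,0.5,0.5,0.5],"dp":[[0,0,0],[0,0,0],[0,0,0],[0,0,0],[0,0,0]],"twist":[0,0,0,0,0]}' 10 | grep -v eef
python3 - <<'E'
from h import *
s,R=st(); print(tool(np.array([.5517,.107,-.003])-s["tcp_pos"]),"tool y yaw",np.degrees(np.arctan2(R[1,1],R[0,1])))
E
```

```text
time_s: 29.3
tcp_pos: [0.5517, 0.1084, 0.0775]
contact_force: [-0.1, 0.2, -0.7]
gripper_width: 0.0434
time_s: 29.8
tcp_pos: [0.5522, 0.1089, 0.0786]
contact_force: [0.6, 0.3, -0.4]
gripper_width: 0.0438
t 29.8 tcp [0.5522 0.1089 0.0786] x [ 0.011  0.005 -1.   ] y [-0.63  -0.777 -0.011] F [ 0.62  0.26 -0.44] w 0.0438 j [ 31.1  16.3 -23.7   0.1 -49.3  19.8]
[81.5  2.7 -0.3] tool y yaw -129.0162403214113
```

```bash
python3 -m jog '{"fingers":[0.5,0.5,0.5,0.5,0.5],"dp":[[15,2.5,0],[35,2.5,0],[55,2.5,0],[68,2.5,0],[78,2.5,0]],"twist":[0,0,0,0,0]}' 10 | grep -v eef
for i in 1 2 3; do python3 -m jog '{"fingers":[0.5,0.5,0.5,0.5,0.5],"dp":[[1,0,0],[2,0,0],[3,0,0],[3,0,0],[3,0,0]],"twist":[0,0,0,0,0]}' 10 | grep -v eef; done
python3 - <<'E'
from h import *
s,R=st(); print(tool(np.array([.5517,.107,-.012])-s["tcp_pos"]))
E
```

```text
time_s: 30.3
tcp_pos: [0.5516, 0.1073, 0.0]
contact_force: [-0.2, -1.1, -0.1]
gripper_width: 0.0437
time_s: 30.8
tcp_pos: [0.5519, 0.1075, -0.0025]
contact_force: [0.3, -0.4, -0.1]
gripper_width: 0.0436
time_s: 31.3
tcp_pos: [0.5519, 0.1075, -0.0056]
contact_force: [-0.1, -0.2, -0.9]
gripper_width: 0.0434
time_s: 31.8
tcp_pos: [0.5519, 0.1075, -0.0086]
contact_force: [-0.4, 0.1, -0.5]
gripper_width: 0.0436
t 31.8 tcp [ 0.5519  0.1075 -0.0086] x [ 0.012  0.005 -1.   ] y [-0.629 -0.777 -0.011] F [-0.44  0.12 -0.54] w 0.0436 j [ 31.   22.9 -28.5   0.2 -37.9  19.8]
[ 3.4  0.6 -0.1]
```

```bash
for i in 1 2 3; do python3 -m jog '{"fingers":[0.5,0.5,0.5,0.5,0.5],"dp":[[1,0,0],[2,0,0],[2,0,0],[2,0,0],[2,0,0]],"twist":[0,0,0,0,0]}' 10 | grep -v eef; done
```

```text
time_s: 32.3
tcp_pos: [0.5521, 0.1076, -0.0093]
contact_force: [-3.7, -0.2, 12.6]
gripper_width: 0.0435
time_s: 32.8
tcp_pos: [0.5522, 0.1076, -0.0095]
contact_force: [-6.0, 0.0, 20.5]
gripper_width: 0.0436
time_s: 33.3
tcp_pos: [0.5522, 0.1076, -0.0095]
contact_force: [-7.0, 0.1, 21.1]
gripper_width: 0.0437
```

```bash
python3 -m jog '{"fingers":[0.5,0.5,0.5,0.5,0.5],"dp":[[-1,0,0],[-2,0,0],[-2,0,0],[-2,0,0],[-2,0,0]],"twist":[0,0,0,0,0]}' 10 | grep -v eef
python3 -m jog '{"fingers":[0.42,0.4,0.37,0.35,0.32],"dp":[[0,0,0],[0,0,0],[0,0,0],[0,0,0],[0,0,0]],"twist":[0,0,0,0,0]}' 8 | grep -v eef
python3 -m jog '{"fingers":[0.25,0.25,0.25,0.25,0.25],"dp":[[0,0,0],[0,0,0],[0,0,0],[0,0,0],[0,0,0]],"twist":[0,0,0,0,0]}' 8 | grep -v eef
```

```text
time_s: 33.8
tcp_pos: [0.552, 0.1074, -0.0079]
contact_force: [0.8, -0.8, 0.6]
gripper_width: 0.044
time_s: 34.3
tcp_pos: [0.5521, 0.1075, -0.0078]
contact_force: [-0.2, -0.1, -0.6]
gripper_width: 0.0291
time_s: 34.8
tcp_pos: [0.5521, 0.1075, -0.0078]
contact_force: [0.1, -0.2, -0.3]
gripper_width: 0.028
```

Gripped at 28.0 mm, the carton's width. Contact came when the tips met the disc. I'll lift and carry it to the steel tray.

```bash
python3 -m jog '{"fingers":[0.2,0.2,0.2,0.2,0.2],"dp":[[0,0,0],[-10,0,0],[-30,0,0],[-50,0,0],[-70,0,0]],"twist":[0,0,0,0,0]}' 15 | grep -v eef
python3 -m jog '{"fingers":[0.2,0.2,0.2,0.2,0.2],"dp":[[0,25,-16],[0,60,-40],[0,90,-60],[0,120,-80],[0,130,-86]],"twist":[0,0,0,0,0]}' 15 | grep -v eef
python3 -m jog '{"fingers":[0.2,0.2,0.2,0.2,0.2],"dp":[[0,0,0],[0,0,0],[0,0,0],[0,0,0],[0,0,0]],"twist":[-8,-16,-24,-32,-38]}' 15 | grep -v eef
python3 -m jog '{"fingers":[0.2,0.2,0.2,0.2,0.2],"dp":[[0,0,0],[0,0,0],[0,0,0],[0,0,0],[0,0,0]],"twist":[0,0,0,0,0]}' 15 | grep -v eef
python3 - <<'E'
from h import *
s,R=st(); print(tool(np.array([.5338,-.0762,-.010])-s["tcp_pos"]),"tool y yaw",np.degrees(np.arctan2(R[1,1],R[0,1])))
c=cap("wrist","w10")
E
```

```text
time_s: 35.3
tcp_pos: [0.5511, 0.1071, 0.0636]
contact_force: [0.3, -0.6, -0.6]
gripper_width: 0.0279
time_s: 35.8
tcp_pos: [0.5356, -0.0505, 0.0634]
contact_force: [0.0, 0.6, -0.1]
gripper_width: 0.0279
time_s: 36.3
tcp_pos: [0.5358, -0.0503, 0.064]
contact_force: [0.5, -0.2, -0.5]
gripper_width: 0.0281
time_s: 36.8
tcp_pos: [0.5358, -0.0503, 0.0641]
contact_force: [0.3, 0.7, -0.3]
gripper_width: 0.0278
t 36.8 tcp [ 0.5358 -0.0503  0.0641] x [ 0.014  0.005 -1.   ] y [-0.013 -1.    -0.005] F [ 0.33  0.73 -0.29] w 0.0278 j [ 15.5  15.2 -27.7  -0.1 -46.3  73.8]
[73.9 26.2  2.6] tool y yaw -90.75818783760684
```

View pics/w10.png

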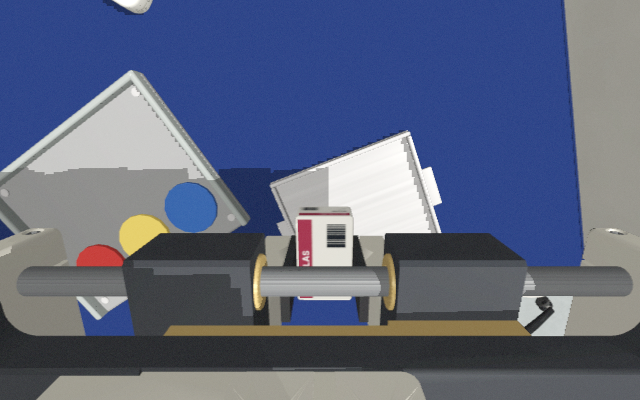

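The carton is held flat. The steel tray's rear corners are at about (271,185) and (408,132).

```bash
python3 - <<'E'
from h import *
c=cap("wrist"); s,R=st()
a,b=onz(c,(271,185),.01),onz(c,(408,132),.01); d=(b-a)[:2]; L=np.linalg.norm(d); d/=L; n=np.array([d[1],-d[0]]); n=n if n[0]<0 else -n
C=(a+b)[:2]/2+.045*n; print(a,b,L,"C",C,"yaw",np.degrees(np.arctan2(d[1],d[0])))
print(tool(np.array([*C,-.010])-s["tcp_pos"]))
print("carton top centre px 325,253 ->",onz(c,(325,252),s["tcp_pos"][2]+.0158+.017))
E
```

```text
t 36.9 tcp [ 0.5358 -0.0504  0.064 ] x [ 0.014  0.005 -1.   ] y [-0.013 -1.    -0.005] F [0.59 0.48 0.03] w 0.0276 j [ 15.5  15.2 -27.7  -0.1 -46.3  73.8]
[ 0.5559679  -0.01080776  0.01      ] [ 0.59337971 -0.11099413  0.01      ] 0.10694368656245239 C [ 0.53251716 -0.07664317] yaw -69.52325425035414
[73.8 26.7  3.9]
carton top centre px 325,253 -> [ 0.54008462 -0.05109833  0.09681277]
```

```bash
python3 -m jog '{"fingers":[0.2,0.2,0.2,0.2,0.2],"dp":[[0,14,3],[15,26.5,6],[40,26.5,6],[60,26.5,6],[71,26.5,6]],"twist":[0,0,0,0,0]}' 15 | grep -v eef
python3 -m jog '{"fingers":[0.2,0.2,0.2,0.2,0.2],"dp":[[1,0,0],[2,0,0],[3,0,0],[3.5,0,0],[3.5,0,0]],"twist":[0,0,0,0,0]}' 15 | grep -v eef
python3 -m jog '{"fingers":[0.2,0.2,0.2,0.2,0.2],"dp":[[1,0,0],[1.5,0,0],[1.5,0,0],[1.5,0,0],[1.5,0,0]],"twist":[0,0,0,0,0]}' 15 | grep -v eef
```

```text
time_s: 37.4
tcp_pos: [0.5292, -0.0773, -0.0087]
contact_force: [-1.2, 0.5, 0.2]
gripper_width: 0.0279
time_s: 37.9
tcp_pos: [0.5297, -0.0771, -0.0116]
contact_force: [0.1, -0.1, 0.2]
gripper_width: 0.0278
time_s: 38.4
tcp_pos: [0.5301, -0.077, -0.0128]
contact_force: [-0.6, 0.7, 4.5]
gripper_width: 0.0276
```

Contact is at the predicted height. I'll release, rise, and head for the bottles.

```bash
python3 -m jog '{"fingers":[0.34,0.36,0.4,0.44,0.46],"dp":[[0,0,0],[0,0,0],[0,0,0],[0,0,0],[0,0,0]],"twist":[0,0,0,0,0]}' 10 | grep -v eef
python3 -m jog '{"fingers":[0.46,0.46,0.46,0.46,0.46],"dp":[[-5,0,0],[-30,0,0],[-70,0,0],[-110,0,0],[-150,0,0]],"twist":[0,0,0,0,0]}' 10 | grep -v eef
python3 -m jog '{"fingers":[0.6,0.6,0.6,0.6,0.6],"dp":[[0,0,0],[0,0,0],[0,0,0],[0,0,0],[0,0,0]],"twist":[8,16,24,32,40]}' 10 | grep -v eef
python3 -m jog '{"fingers":[0.6,0.6,0.6,0.6,0.6],"dp":[[0,0,0],[0,0,0],[0,0,0],[0,0,0],[0,0,0]],"twist":[8,13,13,13,13]}' 10 | grep -v eef
python3 - <<'E'
from h import *
s,R=st(); print(tool(np.array([.494,.3135,.14])-s["tcp_pos"]),"tool y yaw",np.degrees(np.arctan2(R[1,1],R[0,1])))
c=cap("wrist"); g=cap("scene"); t=cap("top")
p=proj(c,[.5325,-.0766,.02]).astype(int); q=proj(t,[.5325,-.0766,.02]).astype(int); w=proj(g,[.5325,-.0766,.02]).astype(int); print(p,q,w)
z=np.hstack([cv2.resize(X["frame"][max(0,v[1]-h):v[1]+h,v[0]-h:v[0]+h,::-1],(260,260)) for X,v,h in((t,q,30),(g,w,40))]); cv2.imwrite("pics/x11.png",z)
E
```

```text
time_s: 38.9
tcp_pos: [0.53, -0.0771, -0.0129]
contact_force: [-0.0, 0.6, -0.2]
gripper_width: 0.0394
time_s: 39.4
tcp_pos: [0.5276, -0.0778, 0.139]
contact_force: [1.8, 0.3, -0.6]
gripper_width: 0.0406
time_s: 39.9
tcp_pos: [0.5275, -0.0779, 0.1395]
contact_force: [0.3, -1.0, -0.2]
gripper_width: 0.0525
time_s: 40.4
tcp_pos: [0.5275, -0.0779, 0.1396]
contact_force: [-0.3, 0.5, -0.2]
gripper_width: 0.0526
t 40.4 tcp [ 0.5275 -0.0779  0.1396] x [ 0.013  0.005 -1.   ] y [-0.809 -0.588 -0.013] F [-0.3   0.5  -0.18] w 0.0526 j [ 12.6   9.9 -23.   -0.1 -56.3  23.5]
[   0.9 -203.   336.2] tool y yaw -143.98669418927997
[320 187] [427 210] [385 275]
```

View pics/x11.png

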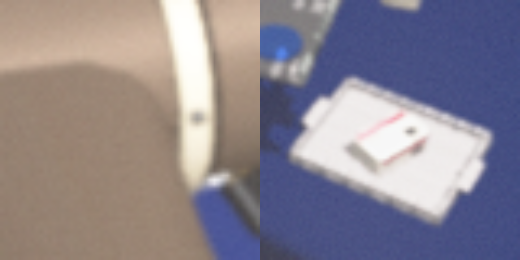

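The scene view shows the carton lying flat in the middle of the steel tray (about 130,140 in the right crop). Next, the bottles go back, blue first.

```bash
for i in 1 2; do python3 -m jog '{"fingers":[0.6,0.6,0.6,0.6,0.6],"dp":[[0,-15,26],[0,-40,66],[0,-65,108],[0,-90,150],[0,-101.5,168]],"twist":[0,0,0,0,0]}' | grep -v eef;done
python3 - <<'E'
from h import *
s,R=st(); print(tool(np.array([.4939,.3131,.0115])-s["tcp_pos"])); c=cap("wrist")
print("tip",proj(c,[.494,.3140,.086]),[b for b in blobs(mask(c,"blue",150,60),20) if 250<b[0][0]<400 and b[1]<3000])
E
```

```text
time_s: 41.05
tcp_pos: [0.5108, 0.1209, 0.1404]
contact_force: [-0.3, 0.1, 0.2]
gripper_width: 0.0527
time_s: 41.55
tcp_pos: [0.4934, 0.3201, 0.1412]
contact_force: [-0.6, -0.4, 0.3]
gripper_width: 0.0527
t 41.55 tcp [0.4934 0.3201 0.1412] x [ 0.015  0.006 -1.   ] y [-0.806 -0.592 -0.015] F [-0.56 -0.36  0.35] w 0.0527 j [ 52.3  14.7 -16.7   0.5 -57.9 -16.3]
[129.6   5.7  -5.4]
tip [328.96858119 202.95675551] [([324.9, 196.1], 199, [317, 184, 21, 24]), ([334.3, 190.3], 29, [331, 186, 7, 9])]
```

```bash
python3 -m jog '{"fingers":[0.6,0.6,0.6,0.6,0.6],"dp":[[10,5.7,-5.4],[25,5.7,-5.4],[45,5.7,-5.4],[65,5.7,-5.4],[80,5.7,-5.4]],"twist":[-3,-3,-3,-3,-3]}' 10 | grep -v eef
python3 -m jog '{"fingers":[0.6,0.6,0.6,0.6,0.6],"dp":[[10,0,0],[20,0,0],[30,0,0],[40,0,0],[49.0,0,0]],"twist":[0,0,0,0,0]}' | grep -v eef
python3 -m jog '{"fingers":[0.5,0.45,0.4,0.32,0],"dp":[[0,0,0],[0,0,0],[0,0,0],[0,0,0],[0,0,0]],"twist":[0,0,0,0,0]}' 10 | grep -v eef
python3 -m jog '{"fingers":[0,0,0,0,0],"dp":[[0,0,0],[0,0,0],[0,0,0],[0,0,0],[0,0,0]],"twist":[0,0,0,0,0]}' 10
python3 -m jog '{"fingers":[0,0,0,0,0],"dp":[[-15,0,0],[-40,0,0],[-70,0,0],[-100,0,0],[-120,0,0]],"twist":[0,0,0,0,0]}' 10 | grep -v eef
python3 - <<'E'
from h import *
s,R=st(); print(tool(np.array([.5390,.0508,.0205])-s["tcp_pos"]))
E
```

```text
time_s: 42.1
tcp_pos: [0.4932, 0.3132, 0.0597]
contact_force: [-0.3, 0.2, -0.2]
gripper_width: 0.0525
time_s: 42.6
tcp_pos: [0.494, 0.3135, 0.0101]
contact_force: [0.5, 0.3, -0.5]
gripper_width: 0.0527
time_s: 43.1
tcp_pos: [0.4942, 0.3138, 0.0106]
contact_force: [-0.3, 0.4, -0.3]
gripper_width: 0.0252
time_s: 43.6
tcp_pos: [0.4942, 0.3138, 0.0106]
eef_rot: [-107.7, 89.1, 21.7]
contact_force: [-0.1, -0.5, -0.5]
gripper_width: 0.025
time_s: 44.1
tcp_pos: [0.493, 0.3135, 0.1328]
contact_force: [0.6, 0.1, -0.8]
gripper_width: 0.0248
t 44.1 tcp [0.493  0.3135 0.1328] x [ 0.016  0.007 -1.   ] y [-0.773 -0.634 -0.017] F [ 0.63  0.05 -0.85] w 0.0248 j [ 52.   14.7 -17.9   0.6 -56.5 -12.9]
[ 111.2  133.  -231.8]
```

```bash
for i in 1 2; do python3 -m jog '{"fingers":[0,0,0,0,0],"dp":[[0,8,-15],[0,22,-40],[0,40,-70],[0,58,-101],[0,66.5,-116]],"twist":[0,0,0,0,0]}' | grep -v eef;done
python3 - <<'E'
from h import *
s,R=st(); print(tool(np.array([.5390,.0508,.0205])-s["tcp_pos"]))
E
```

```text
time_s: 44.6
tcp_pos: [0.5144, 0.1786, 0.1314]
contact_force: [-0.0, -0.3, 0.0]
gripper_width: 0.0247
time_s: 45.1
tcp_pos: [0.5359, 0.0443, 0.1303]
contact_force: [-0.9, 0.4, 0.5]
gripper_width: 0.0252
t 45.1 tcp [0.5359 0.0443 0.1303] x [ 0.014  0.006 -1.   ] y [-0.775 -0.632 -0.015] F [-0.93  0.45  0.47] w 0.0252 j [ 25.6  10.8 -23.3   0.  -55.   13.5]
[109.9  -4.9   3.6]
```

```bash
python3 -m jog '{"fingers":[0,0,0,0,0],"dp":[[20,-4.9,3.6],[50,-4.9,3.6],[80,-4.9,3.6],[99,-4.9,3.6],[108,-4.9,3.6]],"twist":[0,0,0,0,0]}' 10 | grep -v eef
python3 -m jog '{"fingers":[0,0,0,0,0],"dp":[[1,0,0],[2,0,0],[3,0,0],[3,0,0],[3,0,0]],"twist":[0,0,0,0,0]}' | grep -v eef
python3 -m jog '{"fingers":[0.32,0.35,0.4,0.5,0.6],"dp":[[0,0,0],[0,0,0],[0,0,0],[0,0,0],[0,0,0]],"twist":[0,0,0,0,0]}' | grep -v eef
python3 -m jog '{"fingers":[0.6,0.6,0.6,0.6,0.6],"dp":[[-10,0,0],[-40,0,0],[-75,0,0],[-105,0,0],[-120,0,0]],"twist":[0,0,0,0,0]}' 10 | grep -v eef
python3 - <<'E'
from h import *
s,R=st(); print(tool(np.array([.4647,.3487,.14])-s["tcp_pos"]))
E
```

```text
time_s: 45.6
tcp_pos: [0.5375, 0.05, 0.02]
contact_force: [-0.0, -0.1, -0.9]
gripper_width: 0.0249
time_s: 46.1
tcp_pos: [0.5382, 0.0503, 0.018]
contact_force: [-1.1, -0.4, 3.1]
gripper_width: 0.0246
time_s: 46.6
tcp_pos: [0.5381, 0.0502, 0.0178]
contact_force: [-0.1, 0.5, -0.2]
gripper_width: 0.0453
time_s: 47.1
tcp_pos: [0.538, 0.0499, 0.1417]
contact_force: [1.0, -0.5, -0.2]
gripper_width: 0.0528
t 47.1 tcp [0.538  0.0499 0.1417] x [ 0.016  0.007 -1.   ] y [-0.775 -0.632 -0.017] F [ 1.05 -0.48 -0.21] w 0.0528 j [ 26.2  10.3 -22.3   0.1 -56.4  13. ]
[   2.4 -132.   277.9]
```

```bash
for i in 1 2; do python3 -m jog '{"fingers":[0.6,0.6,0.6,0.6,0.6],"dp":[[0,-9,18],[0,-24,50],[0,-42,88],[0,-58,122],[0,-66,139]],"twist":[0,0,0,0,0]}' | grep -v eef;done
python3 - <<'E'
from h import *
s,R=st(); print(tool(np.array([.4647,.3487,.0115])-s["tcp_pos"])); c=cap("wrist"); d=cap("wrist")
print("tip",proj(c,[.4650,.3495,.092]),[b for b in blobs(mask(c,"yellow",110,60),20) if 250<b[0][0]<400 and b[1]<3000])
E
```

```text
time_s: 47.6
tcp_pos: [0.5008, 0.2017, 0.143]
contact_force: [0.5, -1.0, 0.2]
gripper_width: 0.053
time_s: 48.1
tcp_pos: [0.4632, 0.3537, 0.1443]
contact_force: [0.6, -1.1, 0.0]
gripper_width: 0.0524
t 48.1 tcp [0.4632 0.3537 0.1443] x [ 0.018  0.008 -1.   ] y [-0.773 -0.634 -0.019] F [ 0.55 -1.14  0.04] w 0.0524 j [ 57.   13.9 -17.4   0.7 -57.8 -18. ]
[132.7   4.5  -4.1]
tip [326.77854909 205.20241989] [([328.0, 199.5], 557, [316, 186, 25, 28])]
```

```bash
python3 -m jog '{"fingers":[0.6,0.6,0.6,0.6,0.6],"dp":[[10,4.5,-4.1],[25,4.5,-4.1],[45,4.5,-4.1],[65,4.5,-4.1],[83,4.5,-4.1]],"twist":[0,0,0,0,0]}' 10 | grep -v eef
python3 -m jog '{"fingers":[0.6,0.6,0.6,0.6,0.6],"dp":[[10,0,0],[20,0,0],[30,0,0],[40,0,0],[49.0,0,0]],"twist":[0,0,0,0,0]}' | grep -v eef
python3 -m jog '{"fingers":[0.5,0.45,0.42,0.35,0],"dp":[[0,0,0],[0,0,0],[0,0,0],[0,0,0],[0,0,0]],"twist":[0,0,0,0,0]}' 10 | grep -v eef
python3 -m jog '{"fingers":[0,0,0,0,0],"dp":[[0,0,0],[0,0,0],[0,0,0],[0,0,0],[0,0,0]],"twist":[0,0,0,0,0]}' 10 | grep -v eef
python3 -m jog '{"fingers":[0,0,0,0,0],"dp":[[-15,0,0],[-40,0,0],[-70,0,0],[-105,0,0],[-125,0,0]],"twist":[0,0,0,0,0]}' 10 | grep -v eef
python3 - <<'E'
from h import *
s,R=st(); print(tool(np.array([.5142,.0898,.1375])-s["tcp_pos"]))
E
```

```text
time_s: 48.7
tcp_pos: [0.4638, 0.3455, 0.0596]
contact_force: [-0.8, -0.4, -0.3]
gripper_width: 0.0524
time_s: 49.2
tcp_pos: [0.4648, 0.346, 0.0101]
contact_force: [-0.1, 0.2, 0.5]
gripper_width: 0.0529
time_s: 49.7
tcp_pos: [0.465, 0.3463, 0.0106]
contact_force: [0.5, -0.1, -0.5]
gripper_width: 0.0283
time_s: 50.2
tcp_pos: [0.465, 0.3463, 0.0106]
contact_force: [0.4, -0.1, 0.7]
gripper_width: 0.0276
time_s: 50.7
tcp_pos: [0.4635, 0.346, 0.1384]
contact_force: [1.4, 1.6, 0.2]
gripper_width: 0.0281
t 50.7 tcp [0.4635 0.346  0.1384] x [ 0.02  0.01 -1.  ] y [-0.773 -0.634 -0.022] F [1.37 1.63 0.17] w 0.0281 j [ 56.5  13.7 -18.5   0.7 -56.7 -17.6]
[  -0.8  123.2 -230.2]
```

```bash
for i in 1 2; do python3 -m jog '{"fingers":[0,0,0,0,0],"dp":[[0,8,-15],[0,22,-40],[0,38,-70],[0,54,-101],[0,61,-116.5]],"twist":[0,0,0,0,0]}' | grep -v eef;done
python3 - <<'E'
from h import *
s,R=st(); print(tool(np.array([.5167,.0881,.0205])-s["tcp_pos"]))
E
```

```text
time_s: 51.2
tcp_pos: [0.4894, 0.2139, 0.1365]
contact_force: [0.1, 0.9, -0.1]
gripper_width: 0.0278
time_s: 51.7
tcp_pos: [0.515, 0.0821, 0.1348]
contact_force: [-0.6, -0.2, -0.3]
gripper_width: 0.0281
t 51.7 tcp [0.515  0.0821 0.1348] x [ 0.016  0.008 -1.   ] y [-0.775 -0.632 -0.018] F [-0.58 -0.18 -0.26] w 0.0281 j [ 30.7   8.9 -25.1   0.1 -55.    8.5]
[114.4  -3.1   4. ]
```

```bash
python3 -m jog '{"fingers":[0,0,0,0,0],"dp":[[20,-3.1,4],[50,-3.1,4],[82,-3.1,4],[103,-3.1,4],[112,-3.1,4]],"twist":[0,0,0,0,0]}' 10 | grep -v eef
python3 -m jog '{"fingers":[0,0,0,0,0],"dp":[[1,0,0],[2,0,0],[3,0,0],[3,0,0],[3,0,0]],"twist":[0,0,0,0,0]}' | grep -v eef
python3 -m jog '{"fingers":[0.35,0.37,0.42,0.5,0.6],"dp":[[0,0,0],[0,0,0],[0,0,0],[0,0,0],[0,0,0]],"twist":[0,0,0,0,0]}' | grep -v eef
python3 -m jog '{"fingers":[0.6,0.6,0.6,0.6,0.6],"dp":[[-10,0,0],[-40,0,0],[-75,0,0],[-105,0,0],[-120,0,0]],"twist":[0,0,0,0,0]}' 10 | grep -v eef
python3 - <<'E'
from h import *
s,R=st(); print(tool(np.array([.436,.3839,.14])-s["tcp_pos"]))
E
```

```text
time_s: 52.2
tcp_pos: [0.5146, 0.0865, 0.0201]
contact_force: [-0.6, -0.3, -0.4]
gripper_width: 0.0281
time_s: 52.7
tcp_pos: [0.515, 0.0866, 0.0182]
contact_force: [-2.1, -2.0, 6.3]
gripper_width: 0.0281
time_s: 53.2
tcp_pos: [0.515, 0.0866, 0.0181]
contact_force: [-0.5, 0.2, -0.1]
gripper_width: 0.0467
time_s: 53.7
tcp_pos: [0.5146, 0.0862, 0.1418]
contact_force: [0.9, 0.3, -0.3]
gripper_width: 0.0527
t 53.7 tcp [0.5146 0.0862 0.1418] x [ 0.017  0.008 -1.   ] y [-0.775 -0.632 -0.019] F [ 0.89  0.31 -0.32] w 0.0527 j [ 31.1   8.5 -24.6   0.1 -55.9   8. ]
[   3.  -127.   280.5]
```

```bash
for i in 1 2; do python3 -m jog '{"fingers":[0.6,0.6,0.6,0.6,0.6],"dp":[[0,-9,18],[0,-24,50],[0,-40,88],[0,-56,122],[0,-63.5,140]],"twist":[0,0,0,0,0]}' | grep -v eef;done
python3 - <<'E'
from h import *
s,R=st(); print(tool(np.array([.436,.3839,.0115])-s["tcp_pos"])); c=cap("wrist"); 
print("tip",proj(c,[.436,.3839,.086]),[b for b in blobs(mask(c,"red",110,60),20) if 250<b[0][0]<400 and b[1]<3000])
E
```

```text
time_s: 54.2
tcp_pos: [0.475, 0.2373, 0.1433]
contact_force: [0.4, 0.8, -0.1]
gripper_width: 0.0528
time_s: 54.7
tcp_pos: [0.435, 0.3884, 0.1448]
contact_force: [-0.7, -0.7, -0.0]
gripper_width: 0.0525
t 54.7 tcp [0.435  0.3884 0.1448] x [ 0.019  0.01  -1.   ] y [-0.773 -0.634 -0.021] F [-0.7  -0.66 -0.01] w 0.0525 j [ 61.4  13.9 -17.4   0.8 -57.7 -22.5]
[133.2   4.8  -3.6]
tip [328.01218342 203.0506411 ] [([328.9, 197.4], 427, [318, 186, 23, 24])]
```

```bash
python3 -m jog '{"fingers":[0.6,0.6,0.6,0.6,0.6],"dp":[[10,4,-2],[25,4,-2],[45,4,-2],[65,4,-2],[83,4,-2]],"twist":[0,0,0,0,0]}' 10 | grep -v eef
python3 -m jog '{"fingers":[0.6,0.6,0.6,0.6,0.6],"dp":[[10,0,0],[20,0,0],[30,0,0],[40,0,0],[49.0,0,0]],"twist":[0,0,0,0,0]}' | grep -v eef
python3 -m jog '{"fingers":[0.5,0.45,0.4,0.33,0],"dp":[[0,0,0],[0,0,0],[0,0,0],[0,0,0],[0,0,0]],"twist":[0,0,0,0,0]}' 10 | grep -v eef
python3 -m jog '{"fingers":[0,0,0,0,0],"dp":[[0,0,0],[0,0,0],[0,0,0],[0,0,0],[0,0,0]],"twist":[0,0,0,0,0]}' 10 | grep -v eef
python3 -m jog '{"fingers":[0,0,0,0,0],"dp":[[-15,0,0],[-40,0,0],[-70,0,0],[-105,0,0],[-125,0,0]],"twist":[0,0,0,0,0]}' 10 | grep -v eef
python3 - <<'E'
from h import *
s,R=st(); print(tool(np.array([.4904,.1288,.1375])-s["tcp_pos"]))
E
```

```text
time_s: 55.25
tcp_pos: [0.4344, 0.3848, 0.0604]
contact_force: [0.3, 0.1, -1.6]
gripper_width: 0.0524
time_s: 55.75
tcp_pos: [0.4353, 0.3854, 0.0108]
contact_force: [0.3, 0.5, -0.4]
gripper_width: 0.053
time_s: 56.25
tcp_pos: [0.4355, 0.3857, 0.0113]
contact_force: [-0.8, 0.0, -0.7]
gripper_width: 0.0261
time_s: 56.75
tcp_pos: [0.4355, 0.3856, 0.0112]
contact_force: [-0.1, 0.4, 0.2]
gripper_width: 0.0241
time_s: 57.25
tcp_pos: [0.4338, 0.3851, 0.1391]
contact_force: [0.1, 0.1, -0.4]
gripper_width: 0.024
t 57.25 tcp [0.4338 0.3851 0.1391] x [ 0.021  0.013 -1.   ] y [-0.773 -0.634 -0.024] F [ 0.13  0.08 -0.43] w 0.024 j [ 61.4  13.8 -18.4   0.8 -56.6 -22.5]
[  -0.6  118.7 -234.1]
```

```bash
for i in 1 2; do python3 -m jog '{"fingers":[0,0,0,0,0],"dp":[[0,8,-15],[0,22,-40],[0,38,-70],[0,53,-101],[0,59,-115.5]],"twist":[0,0,0,0,0]}' | grep -v eef;done
python3 - <<'E'
from h import *
s,R=st(); print(tool(np.array([.4895,.1302,.0205])-s["tcp_pos"]))
E
```

```text
time_s: 57.75
tcp_pos: [0.4608, 0.2552, 0.1372]
contact_force: [-0.3, -0.1, -0.7]
gripper_width: 0.0242
time_s: 58.25
tcp_pos: [0.4879, 0.126, 0.1357]
contact_force: [0.7, 0.2, -0.1]
gripper_width: 0.0241
t 58.25 tcp [0.4879 0.126  0.1357] x [ 0.018  0.011 -1.   ] y [-0.775 -0.632 -0.021] F [ 0.68  0.19 -0.1 ] w 0.0241 j [ 36.9   7.  -27.2   0.1 -54.5   2.2]
[115.2  -1.4   2.6]
```

```bash
python3 -m jog '{"fingers":[0,0,0,0,0],"dp":[[20,-3.3,2.6],[50,-3.3,2.6],[82,-3.3,2.6],[103,-3.3,2.6],[112.5,-3.3,2.6]],"twist":[0,0,0,0,0]}' 10 | grep -v eef
python3 -m jog '{"fingers":[0,0,0,0,0],"dp":[[1,0,0],[2,0,0],[3,0,0],[3,0,0],[3,0,0]],"twist":[0,0,0,0,0]}' | grep -v eef
python3 -m jog '{"fingers":[0.32,0.35,0.4,0.5,0.6],"dp":[[0,0,0],[0,0,0],[0,0,0],[0,0,0],[0,0,0]],"twist":[0,0,0,0,0]}' | grep -v eef
python3 -m jog '{"fingers":[0.6,0.6,0.6,0.6,0.6],"dp":[[-10,0,0],[-40,0,0],[-75,0,0],[-105,0,0],[-120,0,0]],"twist":[0,0,0,0,0]}' 10 | grep -v eef
python3 -m jog '{"fingers":[0.6,0.6,0.6,0.6,0.6],"dp":[[-20,0,20],[-40,0,40],[-60,0,70],[-80,0,100],[-90,0,120]],"twist":[0,0,0,0,0]}' 10 | grep -v eef
python3 - <<'E'
from h import *
s,R=st(); c=cap("wrist"); g=cap("scene"); t=cap("top")
D=dict(red=[.4905,.129,.012],yellow=[.5148,.0904,.012],blue=[.5395,.0518,.012])
H=dict(red=.094,yellow=.1,blue=.094)
for k in D: print(k,"seat px",proj(c,D[k]).round(1),"tip px if centred",proj(c,D[k][:2]+[H[k]]).round(1),[b for b in blobs(mask(c,k,110,60),20) if 200<b[0][0]<450 and b[1]<1500])
a=proj(c,D["yellow"]).astype(int); w=proj(g,[.53,.03,.02]).astype(int)
f=c["frame"][:,:,::-1]; z=np.hstack([cv2.resize(f[max(0,a[1]-75):a[1]+75,a[0]-75:a[0]+75],(400,400)),cv2.resize(g["frame"][w[1]-60:w[1]+60,w[0]-60:w[0]+60,::-1],(400,400))]); cv2.imwrite("pics/y12.png",z)
E
```

```text
time_s: 58.75
tcp_pos: [0.4895, 0.1302, 0.0209]
contact_force: [-0.2, -0.5, 0.0]
gripper_width: 0.0236
time_s: 59.25
tcp_pos: [0.4901, 0.1306, 0.019]
contact_force: [-2.7, 0.2, 6.7]
gripper_width: 0.0241
time_s: 59.75
tcp_pos: [0.4901, 0.1305, 0.0189]
contact_force: [-0.1, -0.5, 0.6]
gripper_width: 0.0458
time_s: 60.25
tcp_pos: [0.4893, 0.1299, 0.1426]
contact_force: [0.8, 0.3, 0.1]
gripper_width: 0.0527
time_s: 60.75
tcp_pos: [0.4111, 0.2231, 0.2349]
contact_force: [0.1, 0.2, 0.2]
gripper_width: 0.0525
t 60.75 tcp [0.4111 0.2231 0.2349] x [ 0.022  0.015 -1.   ] y [-0.774 -0.632 -0.027] F [0.06 0.24 0.19] w 0.0525 j [ 53.2  -1.7 -22.9   0.6 -67.4 -14.2]
red seat px [327.1  66.4] tip px if centred [325.5  54.3] [([326.1, 58.9], 322, [317, 48, 19, 22]), ([328.9, 73.2], 337, [311, 52, 34, 33])]
yellow seat px [332.1  23.2] tip px if centred [331.9  -3.8] [([334.9, 8.3], 368, [324, 0, 23, 20]), ([326.8, 35.6], 179, [316, 23, 30, 20]), ([214.4, 279.4], 375, [208, 254, 17, 56]), ([435.6, 279.7], 478, [424, 254, 21, 56])]
blue seat px [337.2 -23.2] tip px if centred [338.4 -62.6] []
```

View pics/y12.png

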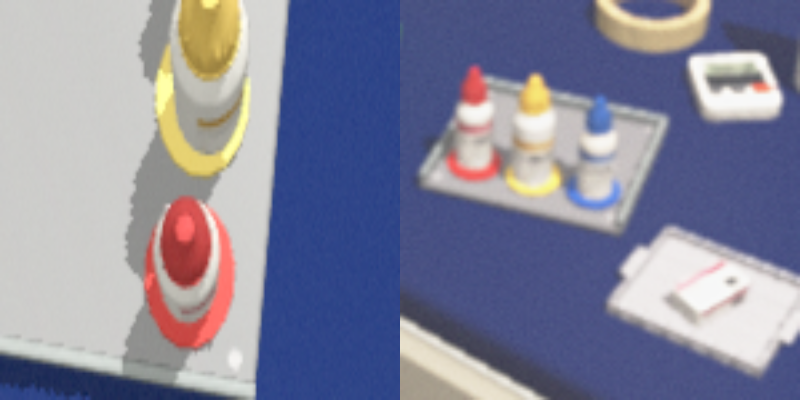

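All three bottles are upright on discs of their own colour, the carton is flat in its tray, and the timer is in place. I'll do one numeric check of the yellow and blue centring from a better viewpoint.

```bash
python3 -m jog '{"fingers":[0.6,0.6,0.6,0.6,0.6],"dp":[[0,0,-20],[0,0,-45],[0,0,-70],[0,0,-95],[0,0,-100]],"twist":[0,0,0,0,0]}' 10 | grep -v eef
python3 -m jog '{"fingers":[0.6,0.6,0.6,0.6,0.6],"dp":[[0,0,0],[0,0,0],[0,0,0],[0,0,0],[0,0,0]],"twist":[0,0,0,0,0]}' 10 | grep -v eef
python3 - <<'E'
from h import *
s,R=st(); c=cap("wrist")
D=dict(red=[.4905,.129],yellow=[.5148,.0904],blue=[.5395,.0518]); B=dict(red=.061,yellow=.067,blue=.061)
for k in D:
    # cap = cylinder-ish cone; mid height ~ 0.010 above body top
    zc=.012+B[k]+.009
    q=proj(c,D[k]+[zc]); bs=[b for b in blobs(mask(c,k,130,60),60) if np.hypot(*(np.array(b[0])-q))<25 and b[1]<1500]
    print(k,"expect",q.round(1),[(b[0],b[1],((onz(c,b[0],zc)[:2]-D[k])*1000).round(1).tolist()) for b in bs])
E
```

```text
time_s: 61.4
tcp_pos: [0.4755, 0.143, 0.2333]
contact_force: [-1.3, 1.3, -0.2]
gripper_width: 0.0526
time_s: 61.9
tcp_pos: [0.4752, 0.1434, 0.2334]
contact_force: [-0.3, -0.7, 0.2]
gripper_width: 0.0525
t 61.9 tcp [0.4752 0.1434 0.2334] x [ 0.021  0.013 -1.   ] y [-0.774 -0.632 -0.024] F [-0.3  -0.73  0.21] w 0.0525 j [ 39.7   1.4 -19.8   0.2 -67.4  -0.5]
red expect [324.7 163. ] [([327.5, 148.0], 269, [7.6, -13.8]), ([325.0, 162.4], 238, [0.2, -0.7])]
yellow expect [330.3 118.1] [([332.5, 119.2], 259, [-2.4, -0.5])]
blue expect [336.  69.] [([337.6, 69.3], 294, [-1.3, -0.8]), ([333.0, 83.5], 305, [-6.1, 11.9])]
```

Every cap is within 2.5 mm of its disc centre (the second blobs listed are the discs), so I'm handing in.

```bash
python3 -c "
from h import *
print(r.close_job()); st()"
```

```text
the job is handed in; nothing more can be done
None
the job is handed in; nothing more can be done
```

The job is done and handed in at about 62 s of the 120 s. I moved the three bottles to the green side tray, laid the carton flat in the middle of the steel tray, and put the bottles back on their discs. No verdict was reported.

**Last checks:** each cap was within about 2.5 mm of its disc centre (red 0.7, yellow 2.5, blue 1.5). The pictures showed all three bottles upright, the carton flat near the tray's middle and the timer where it was. The gripper was clear of everything, and I used 15 pictures, one over the budget.

**What disagreed:**
- **Finger length:** the fingertips are not 17 mm ahead of the TCP as stated. The pictures put them roughly 27–30 mm behind it, and contact with a disc put them about 21 mm behind.
- **First grasp:** because of that, my first hold on the red bottle caught only the tip of its cap. I set it back on its disc unharmed and gripped lower; the later grasps used the corrected height.
- **Tool tilt:** the tool's tilt grew to about 1.5° over the run. It had no visible effect on the result.

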